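# Set the washed sushi moulds to dry in the ratchet rack

## Task

Put the washed sushi set out to dry. Stand every mould from the wooden board upright in the drying rack, between its fixed wall and the orange end stop; then push the stop towards the wall, clicking past its sprung pawl, until the row is snug and the stop stays there by itself. Slide the square navy dish over the worktop, without lifting it, to sit squarely on the middle of the cork mat, and leave the ladle, the cup and the soy bottle where they are.

Things in the scene. Friction and masses are not known exactly. Their poses are not given: they have to be found in the camera images.
- rack: fixed drying rack: grey base 84 mm (x) by 206 mm (y), floor 8 mm above the worktop, two rails along y, 73 mm apart inside, tops 22 mm above the worktop. Origin: on the worktop, midway between the rails. Inner face of the end wall (74 mm high) at y = -90 mm; the orange stop closes the +y end. Moulds stand side by side, their 24 mm thickness along y
- stop (a joint): travel (m) of the orange end stop towards the wall (-y of the rack): 0 = open, as at the start, 162 mm clear between wall and stop; most 0.105. A spring pulls it back open (3 to 5 N); at 15, 27, 39, 51, 63, 75, 87 mm the pawl clicks behind a tooth and holds. 3, 4 or 5 moulds are tight at 90, 66, 42 mm: the click 3 mm before is snug. Pushing takes 5 to 12 N
- stop_push (a point): middle of the stop's rear (outer) face, 48 mm above the worktop, moves with it: push here towards -y of the rack. The stop is an orange plate 66 mm wide (x), 14 mm thick (y), top 70 mm above the worktop
- pawl (a joint): angle of the brass pawl (25 mm, on the stop's +x side, trailing towards +y), riding over seven steel teeth outside the +x rail: 0 to 0.06 = swung in, engaged; about 0.2 while riding over a tooth, then it springs back. Swung outward by 0.2 or more it would release the stop
- pawl_nose (a point): top of the pawl's nose, 22 mm above the worktop, which hooks in front of the teeth
- board: fixed acacia board, 250 (x) by 210 (y) by 18 mm thick, on which the moulds stand. Origin: centre of its underside
- mould1: one of up to five identical sushi moulds (some may be absent): square white plastic frame with green insert, 66 mm (x) by 24 mm thick (y) by 66 mm high (z), about 90 g, standing on edge on the board. Origin: centre of its underside. Best held across its 66 mm width (along x) near the top, so that no finger comes between neighbours in the rack
- mould2: one of up to five identical sushi moulds (some may be absent): square white plastic frame with green insert, 66 mm (x) by 24 mm thick (y) by 66 mm high (z), about 90 g, standing on edge on the board. Origin: centre of its underside. Best held across its 66 mm width (along x) near the top, so that no finger comes between neighbours in the rack
- mould3: one of up to five identical sushi moulds (some may be absent): square white plastic frame with green insert, 66 mm (x) by 24 mm thick (y) by 66 mm high (z), about 90 g, standing on edge on the board. Origin: centre of its underside. Best held across its 66 mm width (along x) near the top, so that no finger comes between neighbours in the rack
- mould4: one of up to five identical sushi moulds (some may be absent): square white plastic frame with green insert, 66 mm (x) by 24 mm thick (y) by 66 mm high (z), about 90 g, standing on edge on the board. Origin: centre of its underside. Best held across its 66 mm width (along x) near the top, so that no finger comes between neighbours in the rack
- mould5: one of up to five identical sushi moulds (some may be absent): square white plastic frame with green insert, 66 mm (x) by 24 mm thick (y) by 66 mm high (z), about 90 g, standing on edge on the board. Origin: centre of its underside. Best held across its 66 mm width (along x) near the top, so that no finger comes between neighbours in the rack
- dish: square navy ceramic dish, open on top, 100 by 100 mm, 28 mm high, walls 8 mm thick, about 350 g. Origin: centre of its underside, z up. A wall can be pinched from above (one finger inside, one outside) and the dish dragged, or it can be pushed
- mat: thin square cork mat, 130 by 130 mm, lying flat and fixed, as good as flush with the worktop (1 mm). Origin: its centre; sides along its x and y. The dish is square on it in any of its four quarter turns
- ladle: stainless steel ladle lying on the worktop, about 285 mm long along its x (the bowl, 76 mm wide and 32 mm high, at +x), to be left alone. Origin: near the middle of the handle, on the worktop
- cup: navy ceramic cup, 68 mm wide, 55 mm high, to be left alone. Origin: centre of its underside
- soy: small amber sauce bottle with a red cap, 48 mm wide, 110 mm high, to be left alone. Origin: centre of its underside
Mind the look-alikes: they are no part of the job. Of the things like the rack, leave any that is red or turquoise; of the rest the larger one is meant.

How it is judged:
By the outcome, as a careful person would: the job done as asked, in the order asked, and still so for the second after the job is handed in, with the robot touching nothing.
Of mould1, mould2, mould3, mould4, mould5 only 3 to 5 are there at a start; the rules pass over those that are not, and their reading is None.
At some moment in a run one of dish may be knocked a few centimetres aside while the robot is not near it.
It also fails if it takes over 210 s, if anything falls off the work surface, if the arm or the gripper's body presses on something with over 40 N, if the wrist force passes 120 N, or if a joint passes its speed limit or range.

## Robot

A 6-joint arm with a two-finger parallel gripper is mounted at the origin on the work surface. World frame = base frame: x ahead of the robot, y to its left, z up, the work surface at z = 0. Lengths are in m, angles in rad, forces in N, time in s.
With the tool pointing down it reaches from about 0.35 to 0.975 m from the base axis. Payload 4.9 kg.
Tool frame: the origin (TCP) lies at the very end of the fingers, on their centre line; the grasp point (between the pads) lies 19 mm behind it; z points along the fingers, y is the direction in which the jaws open and shut (so a half turn about z gives the same grasp; the last joint's range is limited). The gripper opens to 85 mm and grips with 20 to 120 N. Pads are 22 mm wide; open, the fingers measure 114 mm over their backs; the gripper's body (76 mm by 85 mm) begins 54 mm behind the grasp point. The pads swing forward as they close: fully open they stand 13 mm farther back than shut.
Start: joints at [-1.251, 0.053, 1.613, -0, 1.476, -0.119], TCP at [0.266, -0.566, 0.231] pointing down, gripper open.
Joint ranges: [-3.01, 3.01], [-1.01, 2.22], [0.06, 2.58], [-1.02, 4.17], [0.09, 2.62], [-3.14, 3.14]. Speed limits (rad/s): [2.57, 2.57, 3.14, 3.14, 3.14, 3.14].

## Interface

Orientations are given as a rotation vector (axis times angle).
In Python, from station import ctrl gives the robot as it stands.
- The arm moves only by the tool step_arm, never from a script. Its argument "moves" is a list of rows, each a list of 5 numbers: the opening, from 0 (shut) to 1 (fully open), then the shift along the world's x, y, z in m, then the turn about the world's z in degrees. A call has 1 to 20 rows; each row shifts and turns the pose as measured when the row begins; what a row does not reach is not made up. A row lasts 1/8 s, in which the tool goes at most 62.5 mm and 10.7 degrees, less where a joint would pass 70% of its speed; a pose out of reach is approached as far as the arm can. A call is refused whole if a number of a shift passes 0.0625 or a number of a turn 10.7, either way. A call with a gripper value outside its range is refused whole. The fingers move at their own pace and stop on an object; "newtons" is the grip in N (left out, the last holds). Time passes only in rows, so rows that do not move let the fingers close. It gives the time, the measured TCP pose, the force and the opening at its end, in the units of the state.
- ctrl.get_obs(): the state, without advancing time (a new reading comes with each control period).
- ctrl.get_image(name): name is "scene" or "top"; returns a dict with "color" (480x640x3 uint8, red, green, blue), "camera_matrix" (3x3 intrinsics, pixels), "R" (3x3) and "t" (3): a world point X has camera coordinates R X + t. Camera axes: x right, y down, z forward; pixel columns grow to the right and rows downward; lengths in m; the calibration is good to about 2 mm. A picture is of the moment at which its call begins. There is no depth.
- ctrl.finish_job(): hands the job in, once; it reports no verdict.
Trained networks look in a picture, given as the dict that the camera call returned (one of the last four; its "shot" number tells which), for a name from the list of things; names that differ only in an ending like _2 or _b are one class to them, and where a whole thing is asked for, a point or a joint stands for the part that bears it (a point fixed in the world has none). Each returns a list of dicts, best first, with "p" (0 to 1); they miss things now and then, are a little off and sometimes report something else, mostly with a low value. They report only what shows in the picture. A call takes as long as a camera call. They do not tell look-alikes from the thing itself.
- ctrl.spot_in(picture, query): "bbox" ([left, top, right, bottom] in pixels, round what is visible of it).
The state is a dict: "t": time; "q": joint angles; "dq": joint speeds; "effort": joint torques, N m; "tool_pos": TCP position; "tool_rot": TCP orientation; "contact_force": force on the tool from outside, world axes, zero at the start; "wrist_torque": the same for the moment, N m; "opening": finger opening in m.
Only numpy, scipy, OpenCV 4.12 (cv2) and the standard library are available. Lean on these libraries where they do the work, as an engineer would, in place of code of your own. Each camera call takes 0.05 s, during which the arm holds its last target.

## Working session

There is one attempt and no reset: what is moved stays moved. The work goes in short steps, Python scripts to look and compute and a tool call to move; the robot and the scene stay as the last step left them, time stands still between calls to the robot, and variables do not carry over. Pictures are saved under pics/ and viewed, and the job is handed in when it is done.

Besides the shell and the picture viewer there is one more tool, called after ">>>" by a JSON object that holds its "name" and its "arguments". step_arm: Moves the arm, as the interface text tells. Its arguments: {"type":"object","properties":{"moves":{"type":"array","items":{"type":"array","items":{"type":"number"}}},"newtons":{"type":"number"}},"required":["moves"]}

```bash
mkdir -p pics; ls; cat > h.py <<'E'
from station import ctrl
import numpy as np, cv2
def shot(name,tag):
    p=ctrl.get_image(name); cv2.imwrite(f'pics/{tag}.png',p['color'][:,:,::-1]); return p
def ray(p,uv,z):
    K=p['camera_matrix'];R=np.array(p['R']);t=np.array(p['t'])
    d=R.T@np.linalg.inv(K)@np.array([uv[0],uv[1],1.]); c=-R.T@t
    return c+d*(z-c[2])/d[2]
def proj(p,X):
    q=p['camera_matrix']@(np.array(p['R'])@np.array(X)+np.array(p['t'])); return q[:2]/q[2]
E
python3 - <<'E'
from h import *
o=ctrl.get_obs(); print(o)
for n in ['top','scene']:
    p=shot(n,n+'0'); print(n,p['camera_matrix'].tolist(),(-np.array(p['R']).T@p['t']).round(3))
    for q in ['rack','stop','board','mould1','dish','mat','pawl','ladle','cup','soy']:
        print(q,[(np.array(d['bbox']).round().tolist(),round(d['p'],2)) for d in ctrl.spot_in(p,q)])
E
```

```text
pics
{'t': 0.0, 'q': array([-1.25101608e+00,  5.33641692e-02,  1.61428702e+00,  4.41024327e-06,
        1.47603158e+00, -1.18985217e-01]), 'dq': array([ 0.00059836, -0.0009274 , -0.00135092, -0.00118626, -0.000133  ,
        0.0006675 ]), 'effort': array([ 7.92059072e-04, -3.93679941e+01, -3.70175457e+01, -2.35314377e-05,
        7.08013598e-03, -1.96632151e-06]), 'tool_pos': array([ 0.26532468, -0.56519228,  0.23006268]), 'tool_rot': array([-3.06426482e+00, -6.83242665e-01,  3.21990859e-04]), 'contact_force': array([-0.106386  ,  0.03482466,  0.24104426]), 'wrist_torque': array([ 0.00871022, -0.02683151, -0.07352695]), 'opening': 0.08525090658954715}
top [[444.90938775154234, 0.0, 317.44026960019494], [0.0, 444.90938775154234, 235.78377272932426], [0.0, 0.0, 1.0]] [ 0.457 -0.129  1.038]
rack [([262.0, 165.0, 353.0, 218.0], 0.87), ([464.0, 222.0, 550.0, 258.0], 0.81), ([297.0, 85.0, 362.0, 136.0], 0.8), ([334.0, 343.0, 439.0, 425.0], 0.75)]
stop [([345.0, 342.0, 364.0, 386.0], 0.84), ([302.0, 82.0, 314.0, 114.0], 0.66), ([471.0, 222.0, 484.0, 259.0], 0.62), ([266.0, 162.0, 275.0, 202
[... 893 characters left out ...]
[332.0, 233.0, 422.0, 320.0], 0.79)]
stop [([388.0, 230.0, 424.0, 267.0], 0.85), ([208.0, 201.0, 232.0, 238.0], 0.69), ([456.0, 312.0, 480.0, 344.0], 0.66), ([195.0, 357.0, 232.0, 389.0], 0.59), ([333.0, 232.0, 427.0, 320.0], 0.43)]
board [([353.0, 155.0, 475.0, 226.0], 0.71)]
mould1 [([396.0, 134.0, 420.0, 163.0], 0.92), ([364.0, 155.0, 392.0, 193.0], 0.85), ([433.0, 154.0, 461.0, 190.0], 0.85), ([383.0, 145.0, 409.0, 174.0], 0.8), ([420.0, 170.0, 447.0, 204.0], 0.73)]
dish []
mat [([234.0, 258.0, 312.0, 321.0], 0.58)]
pawl [([223.0, 234.0, 235.0, 240.0], 0.45)]
ladle [([219.0, 337.0, 342.0, 432.0], 0.61)]
cup [([469.0, 233.0, 501.0, 269.0], 0.57)]
soy [([357.0, 156.0, 473.0, 223.0], 0.63)]
```

View pics/top0.png

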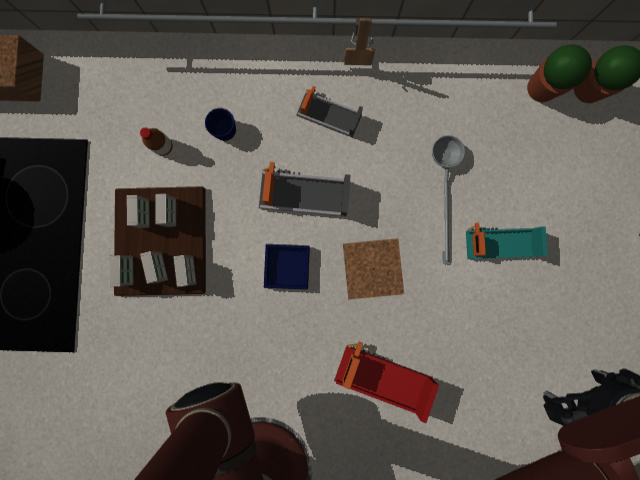

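View pics/scene0.png

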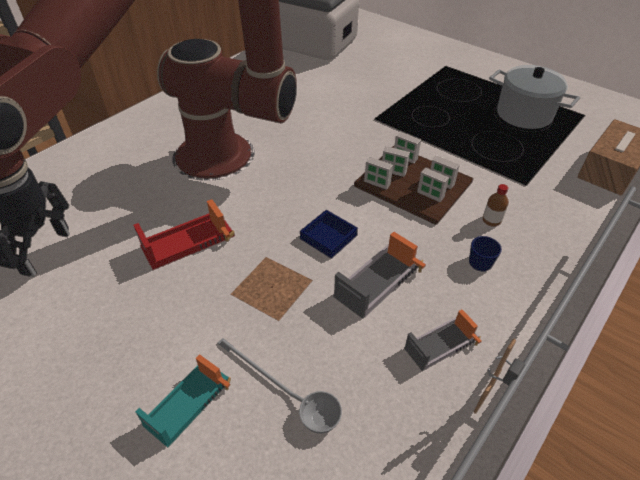

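Rack candidates in the top view: grey (305,190), small grey (330,110), red (387,380), turquoise (507,242). The larger grey one at (305,190) is meant, because it is neither red nor turquoise and measures about 206 mm. I'll confirm it in an enlarged crop.

```bash
python3 - <<'E'
import cv2
a=cv2.imread('pics/top0.png')
cv2.imwrite('pics/c_rack.png',cv2.resize(a[150:230,250:365],None,fx=6.5,fy=6.5,interpolation=cv2.INTER_CUBIC))
cv2.imwrite('pics/c_board.png',cv2.resize(a[180:305,100:215],None,fx=4.7,fy=4.7,interpolation=cv2.INTER_CUBIC))
cv2.imwrite('pics/c_dish.png',cv2.resize(a[232:307,255:415],None,fx=5,fy=5,interpolation=cv2.INTER_CUBIC))
E
```

```text
(no output)
```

View pics/c_rack.png

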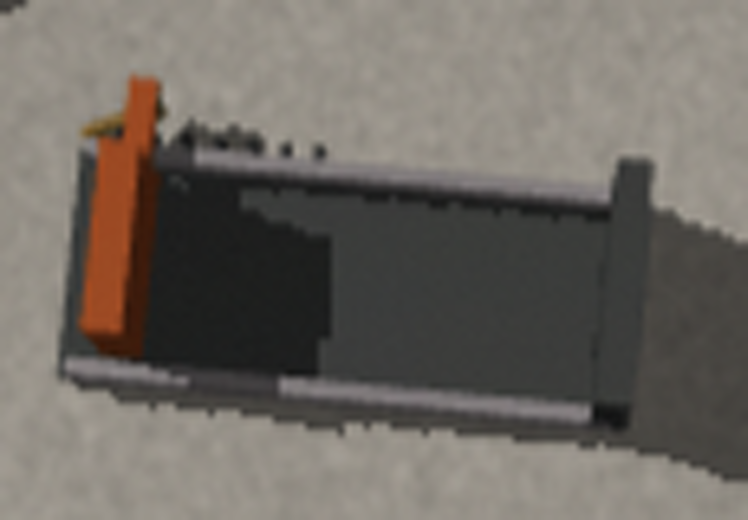

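View pics/c_board.png

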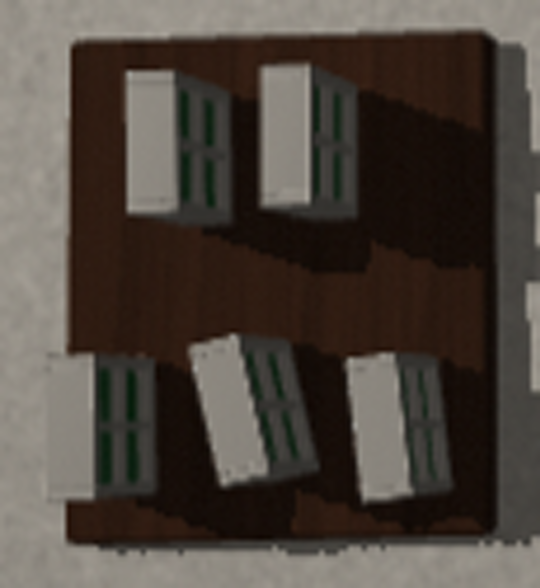

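View pics/c_dish.png

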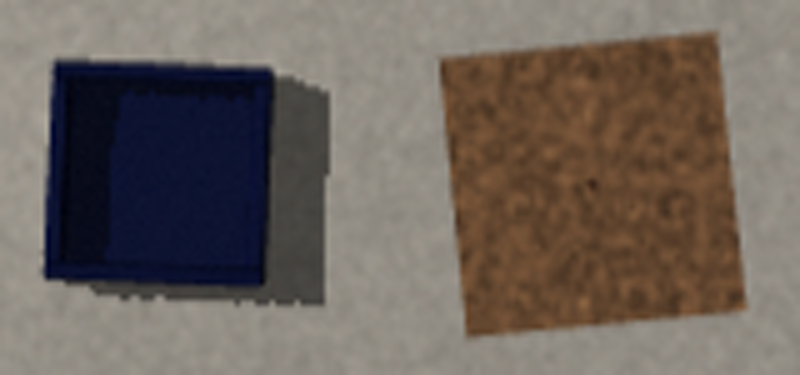

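```bash
cat > fit.py <<'E'
from h import *
from scipy.optimize import least_squares
def rot(a): return np.array([[np.cos(a),-np.sin(a)],[np.sin(a),np.cos(a)]])
def toW(pose,P):
    P=np.atleast_2d(P); xy=P[:,:2]@rot(pose[2]).T+pose[:2]; return np.c_[xy,P[:,2]]
def un(c,s,off): return (np.array(c)+.5)/s-.5+np.array(off)
def draw(img,p,pose,lines,col=(0,255,255)):
    for a,b in lines:
        w=toW(pose,[a,b]); q=[tuple(int(round(v*16)) for v in proj(p,x)) for x in w]
        cv2.line(img,q[0],q[1],col,1,cv2.LINE_AA,4)
def box(hx,hy,z0,z1):
    c=[(-hx,-hy),(hx,-hy),(hx,hy),(-hx,hy)];L=[]
    for i in range(4):
        a,b=c[i],c[(i+1)%4]
        L+=[((*a,z0),(*b,z0)),((*a,z1),(*b,z1)),((*a,z0),(*a,z1))]
    return L
RACK=box(.042,.103,0,.008)+[((s*.0365,-.09,.022),(s*.0365,.103,.022)) for s in(1,-1)]+[((s*.042,-.09,.022),(s*.042,.103,.022)) for s in(1,-1)]+[((-.042,-.09,.074),(.042,-.09,.074)),((-.042,-.103,.074),(.042,-.103,.074)),((-.033,.072,.07),(.033,.072,.07)),((-.033,.086,.07),(.033,.086,.07))]
E
cat > m0.py <<'E'
from fit import *
p=ctrl.get_image('top'); s=ctrl.get_image('scene')
C=dict(A=[(126,71),(178,71),(178,213),(126,213)],B=[(260,64),(310,64),(312,207),(261,207)],C=[(47,355),(94,354),(94,499),(47,500)],D=[(190,346),(240,335),(268,472),(222,487)],E=[(347,357),(398,353),(413,497),(366,502)])
# mould local corners TL=+x,+y ; TR=+x,-y ; BR=-x,-y; BL=-x,+y
M=np.array([(.033,.012),(.033,-.012),(-.033,-.012),(-.033,.012)])
poses={}
for k,c in C.items():
    W=np.array([ray(p,u,.084)[:2] for u in un(c,4.7,(100,180))])
    f=lambda v:(M@rot(v[2]).T+v[:2]-W).ravel()
    r=least_squares(f,[*W.mean(0),0]); poses[k]=r.x; print(k,r.x.round(4),np.degrees(r.x[2]).round(1),np.abs(r.fun).max().round(4))
# rack
pts=[((65,368),'x',-.03925,.022),((590,413),'x',-.03925,.022),((195,157),'x',.03925,.022),((610,195),'x',.03925,.022),((60,375),'y',.103,.008),((80,160),'y',.103,.008),((617,160),'y',-.09,.074),((605,300),'y',-.09,.074)]
W=[ray(p,un(a[0],6.5,(250,150)),a[3])[:2] for a in pts]
def f(v):
    o=[]
    for w,a in zip(W,pts):
        l=rot(v[2]).T@(w-v[:2]); o.append((l[0] if a[1]=='x' else l[1])-a[2])
    return o
r=least_squares(f,[*np.mean(W,0),0]); rk=r.x; print('rack',rk.round(4),np.degrees(rk[2]).round(2),np.round(r.fun,4))
# dish (rim z=.028), mat
for n,c,z,h in [('dish',[(54,60),(272,69),(265,285),(45,278)],.028,.05),('mat',[(440,60),(717,32),(746,308),(467,336)],.001,.065)]:
    W2=np.array([ray(p,u,z)[:2] for u in un(c,5,(255,232))]); Q=np.array([(h,h),(h,-h),(-h,-h),(-h,h)])
    g=lambda v:(Q@rot(v[2]).T+v[:2]-W2).ravel()
    r=least_squares(g,[*W2.mean(0),0]); poses[n]=r.x; print(n,r.x.round(4),np.degrees(r.x[2]).round(2),np.abs(r.fun).max().round(4))
for P,n,cr in[(p,'t',(90,140,430,310)),(s,'s',(220,120,490,330))]:
    im=P['color'][:,:,::-1].copy()
    x0,y0,x1,y1=cr;k=min(800/(x1-x0),600/(y1-y0))
    big=cv2.resize(im[y0:y1,x0:x1],None,fx=k,fy=k,interpolation=cv2.INTER_CUBIC)
    A=np.array([[k,0,(0.5-x0)*k-.5],[0,k,(.5-y0)*k-.5],[0,0,1]])
    P2=dict(P);P2['camera_matrix']=A@P['camera_matrix']
    draw(big,P2,rk,RACK)
    for m,v in poses.items():
        draw(big,P2,v,box(.033,.012,.018,.084) if m in 'ABCDE' else box(.05,.05,0,.028) if m=='dish' else box(.065,.065,0.001,.001),(0,0,255))
    cv2.imwrite(f'pics/ov_{n}.png',big)
E
python3 m0.py
```

```text
A [0.5723 0.2884 0.0528] 3.0 0.0004
B [0.5768 0.2265 0.0581] 3.3 0.0007
C [0.4402 0.3185 0.0581] 3.3 0.0013
D [0.4499 0.2456 0.2692] 15.4 0.0014
E [0.4438 0.1759 0.1608] 9.2 0.0014
rack [ 0.6287 -0.08   -0.0621] -3.56 [-0.0003 -0.0001  0.0007 -0.0003 -0.0012 -0.0008  0.001   0.001 ]
dish [ 0.4592 -0.0463 -0.008 ] -0.46 0.0013
mat [ 0.4596 -0.2457  0.1225] 7.02 0.001
```

View pics/ov_t.png

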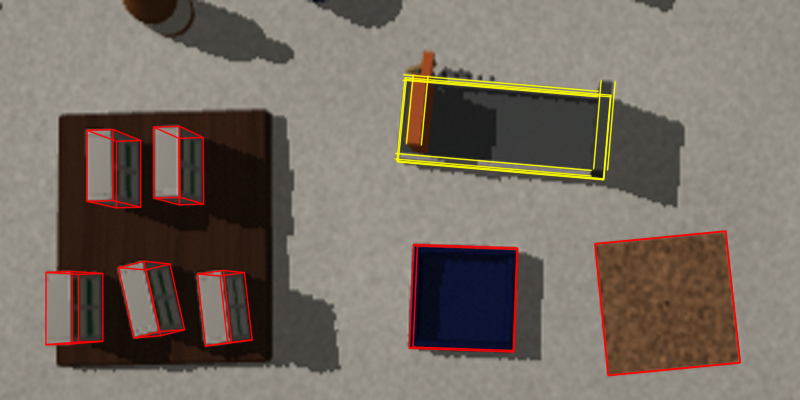

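View pics/ov_s.png

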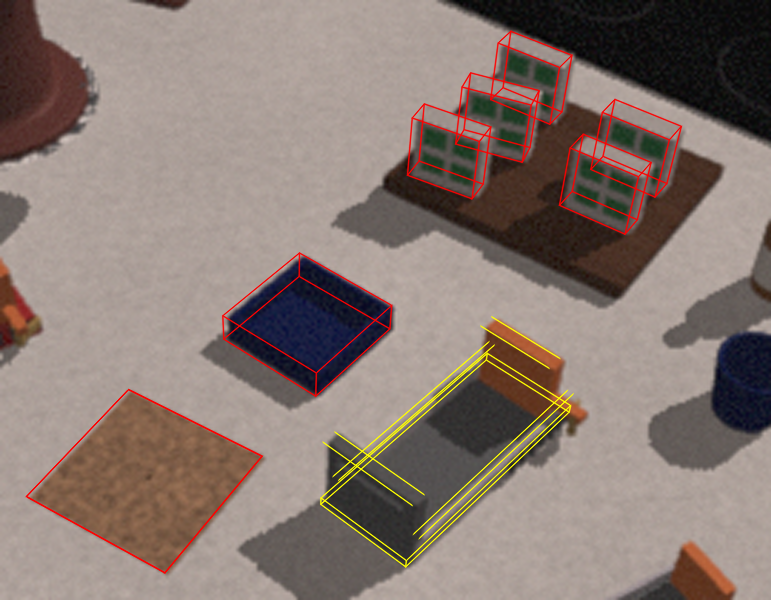

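```bash
python3 - <<'E'
import cv2
a=cv2.imread('pics/ov_s.png');b=cv2.imread('pics/scene0.png')
A=cv2.resize(a[20:250,380:740],None,fx=2.2,fy=2.2)
cv2.imwrite('pics/z1.png',A)
cv2.imwrite('pics/z2.png',cv2.resize(b[222:325,325:430],None,fx=5.7,fy=5.7,interpolation=cv2.INTER_CUBIC))
E
```

```text
(no output)
```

View pics/z1.png

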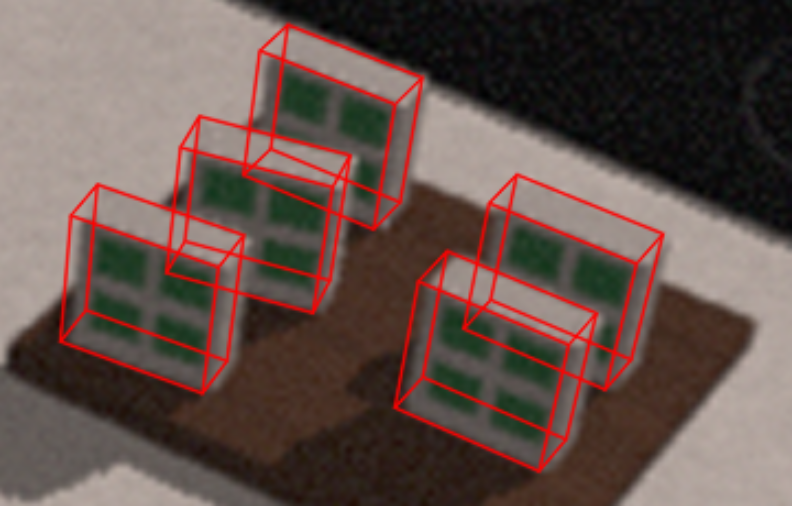

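View pics/z2.png

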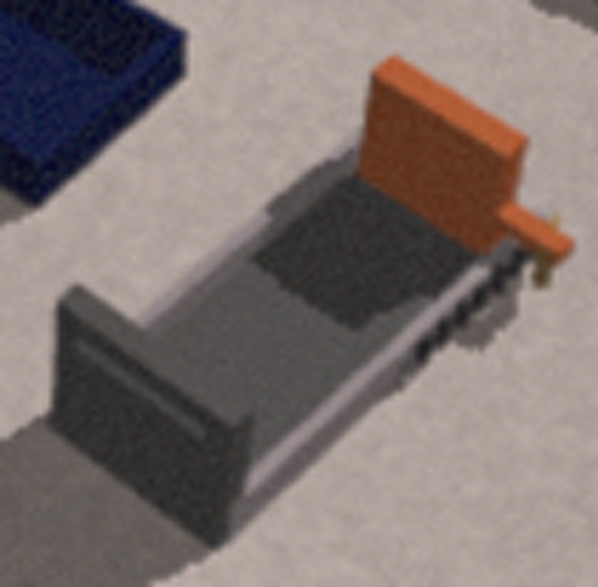

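Confirmed: the target is the larger grey rack at top-view pixels (262–353, 165–218). It has rails, brass pawl and teeth on its upper (+x) side, the stop at left and the wall at right. Five moulds stand on the board, so the stop's snug click is at 39 mm. I'm starting to move now.

>>> {"name": "step_arm", "arguments": {"moves": [[1, 0.025, 0.06, 0, 8.5], [1, 0.025, 0.06, 0, 8.5], [1, 0.025, 0.06, 0, 8.5], [1, 0.025, 0.06, 0, 8.5], [1, 0.025, 0.06, 0, 8.5], [1, 0.025, 0.06, 0, 8.5], [1, 0.02, 0.06, 0, 8.5], [1, 0.01, 0.06, 0, 8.5], [1, 0, 0.06, 0, 8.5], [1, 0, 0.06, 0, 0], [1, 0, 0.06, 0, 0], [1, 0, 0, 0, 0]], "newtons": 40}}

```text
t: 2.7
tool_pos: [0.4385, 0.0932, 0.2334]
tool_rot: [1.927, 2.472, 0.011]
contact_force: [0.3, -0.5, -0.2]
opening: 0.0855
```

>>> {"name": "step_arm", "arguments": {"moves": [[1, 0.005, 0.05, -0.04, -5], [1, 0, 0.0325, -0.05, 0], [1, 0, 0, 0, 0], [1, 0, 0, 0, 0]]}}

```text
t: 3.2
tool_pos: [0.4461, 0.1712, 0.1475]
tool_rot: [2.035, 2.375, 0.016]
contact_force: [1.1, -0.4, -0.3]
opening: 0.0849
```

```bash
cat >> h.py <<'E'
def tp():
    o=ctrl.get_obs(); r=np.array(o['tool_rot']); 
    a=np.degrees(2*np.arctan2(r[1],r[0]))-90; a=(a+90)%180-90
    R=cv2.Rodrigues(r)[0]
    return np.round(o['tool_pos'],4),round(a,2),round(np.degrees(np.arccos(-R[2,2])),2)
E
python3 -c "
from h import *
print(tp())"
```

```text
(array([0.4461, 0.1712, 0.1475]), np.float64(8.8), np.float64(1.0))
```

>>> {"name": "step_arm", "arguments": {"moves": [[1, -0.002, 0.005, -0.04, 0], [1, 0, 0, -0.035, 0], [1, 0, 0, -0.02, 0], [1, 0, 0, -0.005, 0], [1, 0, 0, 0, 0]]}}

```text
t: 3.82
tool_pos: [0.454, 0.1715, 0.0568]
tool_rot: [2.037, 2.354, 0.04]
contact_force: [0.1, 0.1, -0.1]
opening: 0.0856
```

```bash
python3 -c "
from h import *
print(tp())
p=shot('scene','s1')
cv2.imwrite('pics/s1c.png',cv2.resize(p['color'][100:240,330:490,::-1],None,fx=4,fy=4))
p=shot('top','t1')
cv2.imwrite('pics/t1c.png',cv2.resize(p['color'][180:305,100:260,::-1],None,fx=4,fy=4))
"
```

```text
(array([0.454 , 0.1715, 0.0568]), np.float64(8.26), np.float64(2.17))
```

View pics/s1c.png

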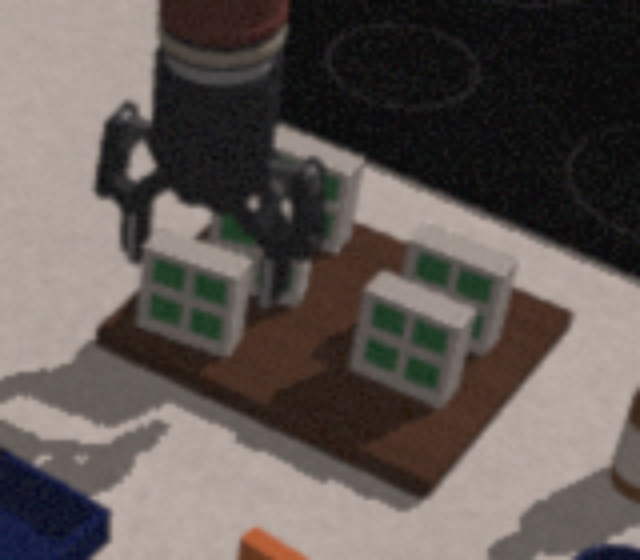

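View pics/t1c.png

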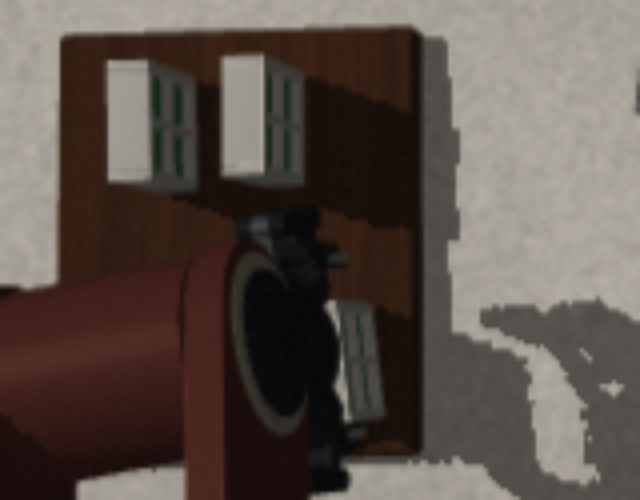

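>>> {"name": "step_arm", "arguments": {"moves": [[1, -0.005, 0.002, -0.003, 0], [1, -0.005, 0.002, -0.003, 0.5], [1, 0, 0, -0.003, 0.5], [1, 0, 0, -0.003, 0], [1, 0, 0, 0, 0]]}}

```text
t: 4.55
tool_pos: [0.4445, 0.1766, 0.0463]
tool_rot: [2.012, 2.373, 0.045]
contact_force: [-0.2, -0.3, 0.2]
opening: 0.0854
```

```bash
python3 -c "
from h import *
print(tp())
"
```

```text
(array([0.4445, 0.1766, 0.0463]), np.float64(9.4), np.float64(2.41))
```

>>> {"name": "step_arm", "arguments": {"moves": [[0.5, 0, 0, 0, 0], [0.5, 0, 0, 0, 0], [0.5, 0, 0, 0, 0], [0.5, 0, 0, 0, 0]]}}

```text
t: 5.05
tool_pos: [0.445, 0.1767, 0.0468]
tool_rot: [2.012, 2.372, 0.046]
contact_force: [-0.0, 0.3, 0.4]
opening: 0.0659
```

>>> {"name": "step_arm", "arguments": {"moves": [[0.5, 0, 0, 0.01, 0], [0.5, 0, 0, 0.02, 0], [0.5, 0, 0, 0.03, 0], [0.5, 0, 0, 0.03, 0], [0.5, 0, 0, 0.02, 0], [0.5, 0, 0, 0.01, 0], [0.5, 0, 0, 0, 0]]}}

```text
t: 5.92
tool_pos: [0.4429, 0.1761, 0.171]
tool_rot: [2.013, 2.373, 0.043]
contact_force: [0.4, 0.0, -1.7]
opening: 0.0656
```

```bash
python3 -c "
from h import *
print(tp(),cv2.Rodrigues(ctrl.get_obs()['tool_rot'])[0][:,2].round(4))
p=shot('scene','s2')
cv2.imwrite('pics/s2c.png',cv2.resize(p['color'][60:240,330:490,::-1],None,fx=3.3,fy=3.3))
"
```

```text
(array([0.4429, 0.1761, 0.171 ]), np.float64(9.4), np.float64(2.32)) [ 0.0405  0.002  -0.9992]
```

View pics/s2c.png

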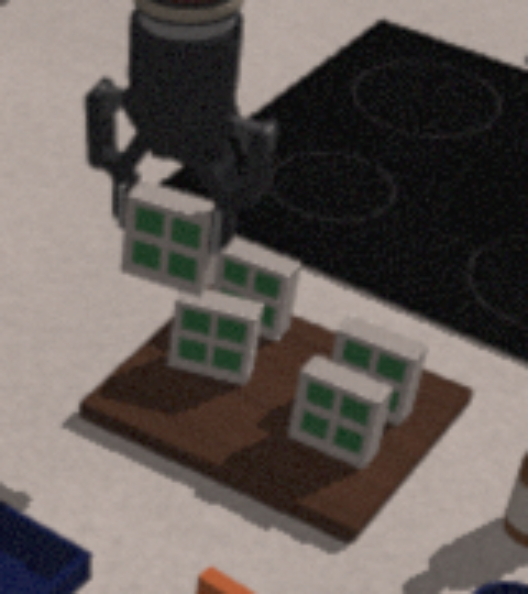

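>>> {"name": "step_arm", "arguments": {"moves": [[0.5, 0.01, -0.02, 0, -1], [0.5, 0.02, -0.04, 0, -2], [0.5, 0.022, -0.04, 0, -2], [0.5, 0.022, -0.04, 0, -2], [0.5, 0.022, -0.04, 0, -2], [0.5, 0.022, -0.04, 0, -2], [0.5, 0.022, -0.04, 0, -2], [0.5, 0.022, -0.03, 0, 0], [0.5, 0.012, -0.02, 0, 0], [0.5, 0.004, -0.01, 0, 0], [0.5, 0, 0, 0, 0]]}}

```text
t: 7.35
tool_pos: [0.6158, -0.1532, 0.1518]
tool_rot: [2.291, 2.138, 0.015]
contact_force: [0.2, -0.0, -1.5]
opening: 0.0658
```

```bash
python3 -c "
from h import *
print(tp(),cv2.Rodrigues(ctrl.get_obs()['tool_rot'])[0][:,2].round(4))
"
```

```text
(array([ 0.6158, -0.1532,  0.1518]), np.float64(-3.95), np.float64(0.69)) [ 1.210e-02  9.000e-04 -9.999e-01]
```

>>> {"name": "step_arm", "arguments": {"moves": [[0.5, 0.006, -0.001, -0.01, 0], [0.5, 0.002, 0, -0.015, 0], [0.5, 0, 0, -0.015, 0], [0.5, 0, 0, -0.015, 0], [0.5, 0, 0, -0.01, 0], [0.5, 0, 0, 0, 0]]}}

```text
t: 8.1
tool_pos: [0.6217, -0.1506, 0.0796]
tool_rot: [2.291, 2.145, 0.012]
contact_force: [-0.8, 0.3, -1.0]
opening: 0.0662
```

```bash
python3 -c "
from h import *
print(tp(),cv2.Rodrigues(ctrl.get_obs()['tool_rot'])[0][:,2].round(4))
p=shot('scene','s3')
cv2.imwrite('pics/s3c.png',cv2.resize(p['color'][200:330,310:440,::-1],None,fx=4.5,fy=4.5))
"
```

```text
(array([ 0.6217, -0.1506,  0.0796]), np.float64(-3.78), np.float64(0.46)) [ 0.0074  0.0033 -1.    ]
```

View pics/s3c.png

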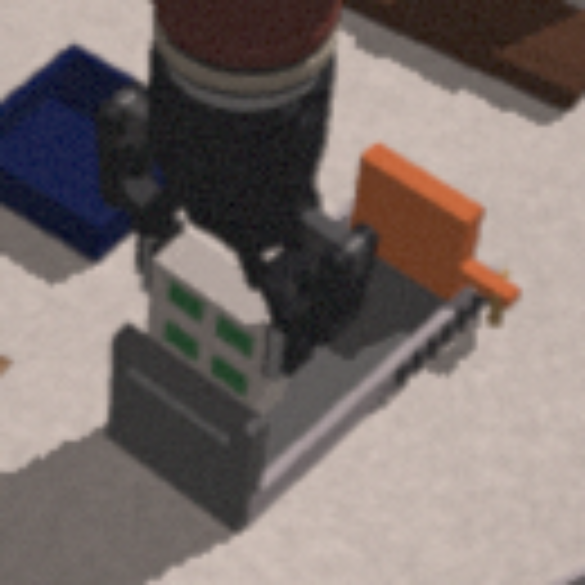

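>>> {"name": "step_arm", "arguments": {"moves": [[0.5, 0.002, -0.002, -0.01, 0], [0.5, 0.001, -0.002, -0.01, 0], [0.5, 0, 0, -0.01, 0], [0.5, 0, 0, -0.006, 0], [0.5, 0, 0, -0.003, 0], [0.5, 0, 0, 0, 0]]}}

```text
t: 8.9
tool_pos: [0.6262, -0.1557, 0.04]
tool_rot: [2.29, 2.142, 0.014]
contact_force: [-0.3, 0.3, -0.6]
opening: 0.0656
```

```bash
python3 -c "
from h import *
print(tp(),cv2.Rodrigues(ctrl.get_obs()['tool_rot'])[0][:,2].round(4))
p=shot('scene','s4')
cv2.imwrite('pics/s4c.png',cv2.resize(p['color'][200:330,310:440,::-1],None,fx=4.5,fy=4.5))
"
```

```text
(array([ 0.6262, -0.1557,  0.04  ]), np.float64(-3.8), np.float64(0.63)) [ 0.0108  0.002  -0.9999]
```

View pics/s4c.png

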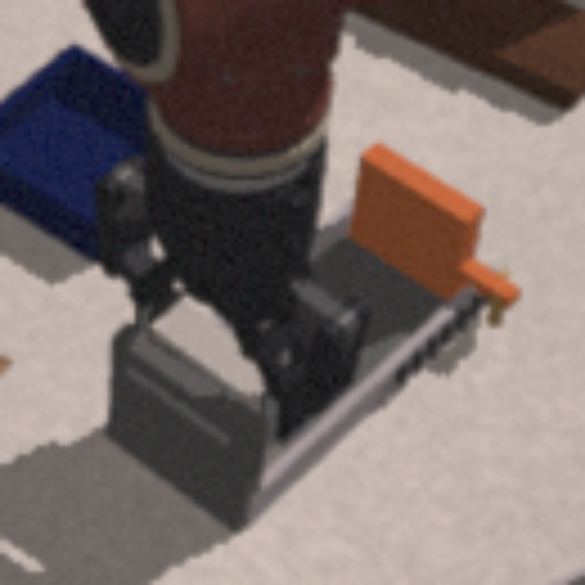

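>>> {"name": "step_arm", "arguments": {"moves": [[0.5, 0, 0, -0.002, 0], [0.5, 0, 0, -0.0015, 0], [1, 0, 0, 0, 0], [1, 0, 0, 0, 0], [1, 0, 0, 0, 0], [1, 0, 0, 0.015, 0], [1, 0, 0, 0.03, 0], [1, 0, 0, 0.04, 0], [1, 0, 0, 0.03, 0], [1, 0, 0, 0.01, 0], [1, 0, 0, 0, 0]]}}

```text
t: 10.32
tool_pos: [0.6277, -0.1561, 0.1718]
tool_rot: [2.285, 2.138, 0.019]
contact_force: [-0.3, -0.6, -0.9]
opening: 0.0855
```

>>> {"name": "step_arm", "arguments": {"moves": [[1, -0.01, 0.03, 0.01, 2], [1, -0.025, 0.06, 0, 2], [1, -0.025, 0.06, 0, 2], [1, -0.025, 0.06, 0, 2], [1, -0.025, 0.06, 0, 2], [1, -0.025, 0.06, 0, 3], [1, -0.02, 0.04, 0, 3], [1, -0.01, 0.02, 0, 3], [1, 0, 0.01, 0, 0], [1, 0, 0, 0, 0]]}}

```text
t: 11.58
tool_pos: [0.4557, 0.2362, 0.1661]
tool_rot: [-1.896, -2.498, 0.004]
contact_force: [-0.3, 0.6, 0.5]
opening: 0.0852
```

```bash
python3 -c "
from h import *
print(tp(),cv2.Rodrigues(ctrl.get_obs()['tool_rot'])[0][:,2].round(4))
p=shot('scene','s5')
cv2.imwrite('pics/s5c.png',cv2.resize(p['color'][100:330,310:500,::-1],None,fx=2.6,fy=2.6))
p=shot('top','t5')
cv2.imwrite('pics/t5c.png',cv2.resize(p['color'][140:310,90:420,::-1],None,fx=2.4,fy=2.4))
"
```

```text
(array([0.4557, 0.2362, 0.1661]), np.float64(15.62), np.float64(0.35)) [-0.006   0.0011 -1.    ]
```

View pics/s5c.png

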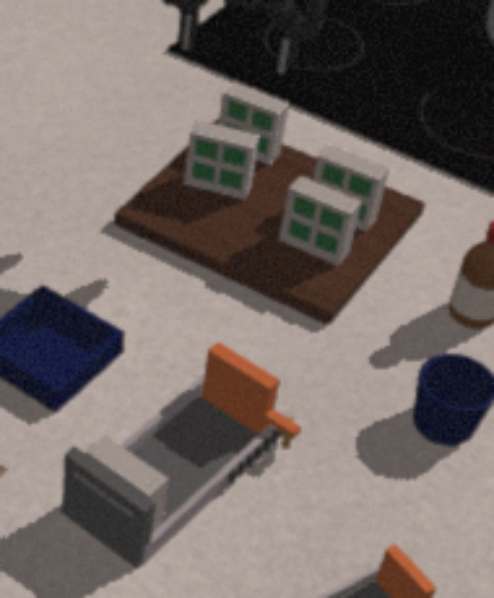

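View pics/t5c.png

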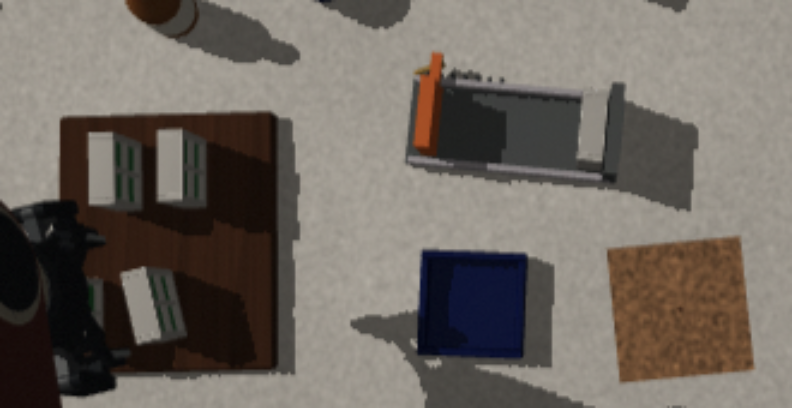

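>>> {"name": "step_arm", "arguments": {"moves": [[1, -0.004, 0.005, -0.02, 0], [1, -0.002, 0.003, -0.025, 0], [1, -0.002, 0, -0.025, 0], [1, -0.002, 0, -0.015, 0], [1, 0, 0, 0, 0]]}}

```text
t: 12.3
tool_pos: [0.445, 0.2407, 0.0743]
tool_rot: [-1.905, -2.49, 0.009]
contact_force: [0.4, -0.1, 0.4]
opening: 0.0857
```

```bash
cat > q.py <<'E'
from h import *
print(tp(),cv2.Rodrigues(ctrl.get_obs()['tool_rot'])[0][:,2].round(4))
E
python3 q.py
```

```text
(array([0.445 , 0.2407, 0.0743]), np.float64(15.16), np.float64(0.52)) [-9.e-03 -2.e-04 -1.e+00]
```

>>> {"name": "step_arm", "arguments": {"moves": [[1, 0.003, 0.003, -0.008, 0], [1, 0.002, 0.002, -0.008, 0], [1, 0, 0, -0.008, 0], [1, 0, 0, -0.003, 0], [1, 0, 0, 0, 0], [0.5, 0, 0, 0, 0], [0.5, 0, 0, 0, 0], [0.5, 0, 0, 0, 0], [0.5, 0, 0, 0, 0]]}}

```text
t: 13.42
tool_pos: [0.4526, 0.2467, 0.0482]
tool_rot: [-1.907, -2.491, 0.002]
contact_force: [0.5, 0.2, -1.6]
opening: 0.0654
```

```bash
python3 q.py
```

```text
(array([0.4526, 0.2467, 0.0482]), np.float64(15.13), np.float64(0.24)) [-0.0039  0.0016 -1.    ]
```

>>> {"name": "step_arm", "arguments": {"moves": [[0.5, 0, 0, 0.01, 0], [0.5, 0, 0, 0.02, 0], [0.5, 0, 0, 0.03, 0], [0.5, 0, 0, 0.03, 0], [0.5, 0, 0, 0.03, 0], [0.5, 0.01, -0.02, 0.01, -2], [0.5, 0.02, -0.04, 0, -2], [0.5, 0.02, -0.045, 0, -2], [0.5, 0.02, -0.045, 0, -3], [0.5, 0.02, -0.045, 0, -3], [0.5, 0.02, -0.045, 0, -3], [0.5, 0.02, -0.045, 0, -3], [0.5, 0.02, -0.045, 0, -1], [0.5, 0.015, -0.03, 0, 0], [0.5, 0.008, -0.02, 0, 0], [0.5, 0.004, -0.01, 0, 0], [0.5, 0, 0, 0, 0]]}}

```text
t: 15.55
tool_pos: [0.6336, -0.1556, 0.1939]
tool_rot: [2.301, 2.134, 0.013]
contact_force: [-0.7, 0.3, -0.5]
opening: 0.0654
```

```bash
python3 q.py
```

```text
(array([ 0.6336, -0.1556,  0.1939]), np.float64(-4.31), np.float64(0.5)) [ 0.0083  0.003  -1.    ]
```

>>> {"name": "step_arm", "arguments": {"moves": [[0.5, -0.004, 0.015, -0.01, 0.7], [0.5, -0.004, 0.01, -0.02, 0], [0.5, 0, 0.002, -0.02, 0], [0.5, 0, 0, -0.02, 0], [0.5, 0, 0, -0.02, 0], [0.5, 0, 0, -0.01, 0], [0.5, 0, 0, 0, 0]]}}

```text
t: 16.42
tool_pos: [0.6218, -0.1223, 0.0836]
tool_rot: [-2.283, -2.154, -0.009]
contact_force: [-0.8, 0.3, -0.2]
opening: 0.0653
```

```bash
python3 q.py
```

```text
(array([ 0.6218, -0.1223,  0.0836]), np.float64(-3.32), np.float64(0.36)) [ 0.0024  0.0058 -1.    ]
```

>>> {"name": "step_arm", "arguments": {"moves": [[0.5, 0.002, -0.002, -0.01, 0], [0.5, 0.002, -0.002, -0.012, -0.3], [0.5, 0, -0.001, -0.01, 0], [0.5, 0, 0, -0.006, 0], [0.5, 0, 0, -0.003, 0], [0.5, 0, 0, 0, 0]]}}

```text
t: 17.18
tool_pos: [0.6276, -0.1287, 0.0417]
tool_rot: [2.291, 2.149, 0.012]
contact_force: [-0.4, -0.3, -1.4]
opening: 0.0654
```

```bash
python3 q.py
```

```text
(array([ 0.6276, -0.1287,  0.0417]), np.float64(-3.68), np.float64(0.43)) [ 0.0059  0.0046 -1.    ]
```

>>> {"name": "step_arm", "arguments": {"moves": [[0.5, -0.001, 0, -0.002, 0], [0.5, 0, 0, -0.0015, 0], [1, 0, 0, 0, 0], [1, 0, 0, 0, 0], [1, 0, 0, 0, 0], [1, 0, 0, 0.015, 0], [1, 0, 0, 0.03, 0], [1, 0, 0, 0.04, 0], [1, 0, 0, 0.03, 0], [1, 0, 0, 0.01, 0], [1, 0, 0, 0, 0]]}}

```text
t: 18.55
tool_pos: [0.6281, -0.1291, 0.1735]
tool_rot: [2.286, 2.144, 0.017]
contact_force: [0.5, 0.1, -0.6]
opening: 0.0855
```

>>> {"name": "step_arm", "arguments": {"moves": [[1, -0.01, 0.03, 0.01, 1], [1, -0.025, 0.06, 0, 1], [1, -0.025, 0.06, 0, 1], [1, -0.025, 0.06, 0, 1], [1, -0.025, 0.06, 0, 1], [1, -0.025, 0.06, 0, 1], [1, -0.025, 0.06, 0, 1], [1, -0.015, 0.04, 0, 0], [1, -0.005, 0.02, 0, 0], [1, 0, 0.005, 0, 0], [1, 0, 0, 0, 0]]}}

```text
t: 19.92
tool_pos: [0.441, 0.3146, 0.166]
tool_rot: [-2.148, -2.281, 0.015]
contact_force: [0.7, -1.0, 0.1]
opening: 0.0852
```

```bash
python3 q.py
```

```text
(array([0.441 , 0.3146, 0.166 ]), np.float64(3.43), np.float64(0.72)) [-0.0125 -0.0017 -0.9999]
```

>>> {"name": "step_arm", "arguments": {"moves": [[1, -0.001, 0.004, -0.02, 0], [1, 0, 0, -0.025, 0], [1, 0, 0, -0.025, 0], [1, 0, 0, -0.015, 0], [1, 0, 0, 0, 0]]}}

```text
t: 20.55
tool_pos: [0.4396, 0.3142, 0.0729]
tool_rot: [-2.155, -2.273, 0.023]
contact_force: [0.3, 0.3, -0.3]
opening: 0.0857
```

```bash
python3 q.py; python3 -c "
from h import *
p=shot('scene','s6')
cv2.imwrite('pics/s6c.png',cv2.resize(p['color'][100:330,310:500,::-1],None,fx=2.6,fy=2.6))
"
```

```text
(array([0.4396, 0.3142, 0.0729]), np.float64(3.06), np.float64(0.99)) [-0.0167 -0.0045 -0.9999]
```

View pics/s6c.png

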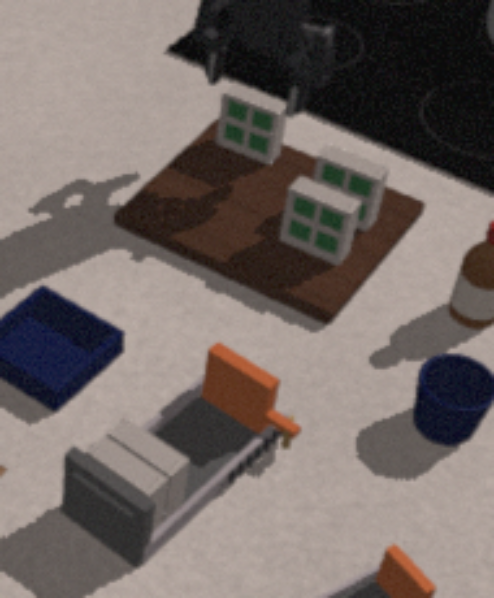

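>>> {"name": "step_arm", "arguments": {"moves": [[1, 0, 0.002, -0.008, 0], [1, 0, 0.002, -0.008, 0], [1, 0, 0, -0.006, 0], [1, 0, 0, -0.003, 0], [1, 0, 0, 0, 0], [0.5, 0, 0, 0, 0], [0.5, 0, 0, 0, 0], [0.5, 0, 0, 0, 0], [0.5, 0, 0, 0, 0]]}}

```text
t: 21.72
tool_pos: [0.4423, 0.3199, 0.0502]
tool_rot: [-2.157, -2.275, 0.012]
contact_force: [-0.0, 0.2, -0.6]
opening: 0.0654
```

```bash
python3 q.py
```

```text
(array([0.4423, 0.3199, 0.0502]), np.float64(3.07), np.float64(0.58)) [-0.01   -0.0011 -0.9999]
```

>>> {"name": "step_arm", "arguments": {"moves": [[0.5, 0, 0, 0.01, 0], [0.5, 0, 0, 0.02, 0], [0.5, 0, 0, 0.03, 0], [0.5, 0, 0, 0.03, 0], [0.5, 0, 0, 0.03, 0], [0.5, 0.01, -0.02, 0.005, -1], [0.5, 0.02, -0.045, 0, -1], [0.5, 0.02, -0.048, 0, -1], [0.5, 0.02, -0.048, 0, -1], [0.5, 0.02, -0.048, 0, -1], [0.5, 0.02, -0.048, 0, -1], [0.5, 0.02, -0.048, 0, -1], [0.5, 0.02, -0.04, 0, 0], [0.5, 0.015, -0.03, 0, 0], [0.5, 0.01, -0.015, 0, 0], [0.5, 0.004, -0.01, 0, 0], [0.5, 0, 0, 0, 0]]}}

```text
t: 23.85
tool_pos: [0.6249, -0.0924, 0.1902]
tool_rot: [-2.296, -2.142, -0.003]
contact_force: [0.4, 0.3, -0.9]
opening: 0.0655
```

```bash
python3 q.py
```

```text
(array([ 0.6249, -0.0924,  0.1902]), np.float64(-3.97), np.float64(0.13)) [ 1.0e-04  2.2e-03 -1.0e+00]
```

>>> {"name": "step_arm", "arguments": {"moves": [[0.5, 0.001, -0.004, -0.01, 0.3], [0.5, 0.001, -0.004, -0.02, 0], [0.5, 0, 0, -0.02, 0], [0.5, 0, 0, -0.02, 0], [0.5, 0, 0, -0.02, 0], [0.5, 0, 0, -0.01, 0], [0.5, 0, 0, 0, 0]]}}

```text
t: 24.72
tool_pos: [0.6238, -0.0972, 0.0798]
tool_rot: [-2.282, -2.149, 0.002]
contact_force: [-0.1, 0.2, -1.4]
opening: 0.065
```

```bash
python3 q.py
```

```text
(array([ 0.6238, -0.0972,  0.0798]), np.float64(-3.45), np.float64(0.43)) [-0.0059  0.0047 -1.    ]
```

>>> {"name": "step_arm", "arguments": {"moves": [[0.5, 0.002, -0.002, -0.01, 0], [0.5, 0.001, -0.002, -0.012, 0], [0.5, 0, 0, -0.008, 0], [0.5, 0, 0, -0.004, 0], [0.5, 0, 0, -0.002, 0], [0.5, 0, 0, 0, 0]]}}

```text
t: 25.48
tool_pos: [0.6287, -0.1021, 0.0435]
tool_rot: [-2.285, -2.151, -0.002]
contact_force: [0.3, 0.1, -0.7]
opening: 0.0654
```

```bash
python3 q.py
```

```text
(array([ 0.6287, -0.1021,  0.0435]), np.float64(-3.46), np.float64(0.23)) [-0.002   0.0036 -1.    ]
```

>>> {"name": "step_arm", "arguments": {"moves": [[0.5, -0.001, 0, -0.002, 0], [0.5, 0, 0, -0.0015, 0], [1, 0, 0, 0, 0], [1, 0, 0, 0, 0], [1, 0, 0, 0, 0], [1, 0, 0, 0.015, 0], [1, 0, 0, 0.03, 0], [1, 0, 0, 0.04, 0], [1, 0, 0, 0.03, 0], [1, 0, 0, 0.01, 0], [1, 0, 0, 0, 0]]}}

```text
t: 26.85
tool_pos: [0.629, -0.1024, 0.1751]
tool_rot: [2.286, 2.152, 0.007]
contact_force: [0.2, 0.1, 1.3]
opening: 0.0856
```

>>> {"name": "step_arm", "arguments": {"moves": [[1, -0.005, 0.03, 0.01, 1], [1, -0.009, 0.06, 0, 1], [1, -0.009, 0.06, 0, 1], [1, -0.009, 0.06, 0, 1], [1, -0.009, 0.06, 0, 1], [1, -0.008, 0.06, 0, 1], [1, -0.004, 0.04, 0, 0.5], [1, 0, 0.02, 0, 0], [1, 0, 0.005, 0, 0], [1, 0, 0, 0, 0]]}}

```text
t: 28.1
tool_pos: [0.5661, 0.3004, 0.1689]
tool_rot: [-2.156, -2.271, 0.023]
contact_force: [0.4, 0.6, -0.7]
opening: 0.0853
```

```bash
python3 q.py; python3 -c "
from h import *
p=shot('scene','s7')
cv2.imwrite('pics/s7c.png',cv2.resize(p['color'][100:330,310:500,::-1],None,fx=2.6,fy=2.6))
"
```

```text
(array([0.5661, 0.3004, 0.1689]), np.float64(2.98), np.float64(1.03)) [-0.0176 -0.0034 -0.9998]
```

View pics/s7c.png

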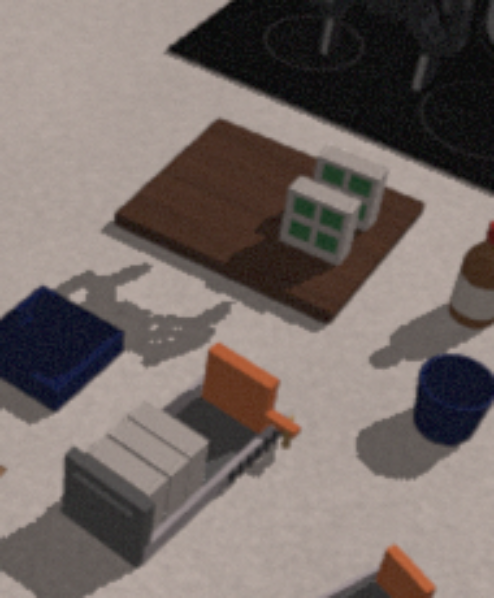

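>>> {"name": "step_arm", "arguments": {"moves": [[1, 0.003, -0.008, -0.015, 0], [1, 0.003, -0.004, -0.025, 0], [1, 0, 0, -0.025, 0], [1, 0, 0, -0.015, 0], [1, 0, 0, 0, 0]]}}

```text
t: 28.78
tool_pos: [0.5736, 0.2802, 0.0839]
tool_rot: [-2.166, -2.262, 0.026]
contact_force: [-0.4, 0.5, -0.6]
opening: 0.0856
```

```bash
python3 q.py
```

```text
(array([0.5736, 0.2802, 0.0839]), np.float64(2.5), np.float64(1.1)) [-0.0184 -0.0054 -0.9998]
```

>>> {"name": "step_arm", "arguments": {"moves": [[1, 0, 0.003, -0.009, 0.5], [1, 0, 0.003, -0.01, 0], [1, 0, 0.001, -0.01, 0], [1, 0, 0, -0.004, 0], [1, 0, 0, 0, 0]]}}

```text
t: 29.4
tool_pos: [0.5751, 0.2883, 0.0509]
tool_rot: [-2.156, -2.274, 0.021]
contact_force: [1.4, 0.3, 0.2]
opening: 0.0854
```

```bash
python3 q.py
```

```text
(array([0.5751, 0.2883, 0.0509]), np.float64(3.06), np.float64(0.88)) [-0.0147 -0.0043 -0.9999]
```

>>> {"name": "step_arm", "arguments": {"moves": [[1, 0, 0, -0.002, 0], [0.5, 0, 0, 0, 0], [0.5, 0, 0, 0, 0], [0.5, 0, 0, 0, 0], [0.5, 0, 0, 0, 0]]}}

```text
t: 30.02
tool_pos: [0.5757, 0.2884, 0.0499]
tool_rot: [-2.157, -2.275, 0.018]
contact_force: [0.1, 0.1, 0.0]
opening: 0.0654
```

>>> {"name": "step_arm", "arguments": {"moves": [[0.5, 0, 0, 0.01, 0], [0.5, 0, 0, 0.02, 0], [0.5, 0, 0, 0.03, 0], [0.5, 0, 0, 0.03, 0], [0.5, 0, 0, 0.03, 0], [0.5, 0.002, -0.02, 0.005, -1], [0.5, 0.005, -0.045, 0, -1], [0.5, 0.006, -0.048, 0, -1], [0.5, 0.006, -0.048, 0, -1], [0.5, 0.006, -0.048, 0, -1], [0.5, 0.006, -0.048, 0, -1], [0.5, 0.006, -0.04, 0, 0], [0.5, 0.006, -0.03, 0, 0], [0.5, 0.004, -0.015, 0, 0], [0.5, 0.002, -0.01, 0, 0], [0.5, 0, 0, 0, 0]]}}

```text
t: 32.02
tool_pos: [0.619, -0.0841, 0.1811]
tool_rot: [-2.285, -2.144, 0.022]
contact_force: [-0.8, 0.7, -1.5]
opening: 0.0652
```

```bash
python3 q.py
```

```text
(array([ 0.619 , -0.0841,  0.1811]), np.float64(-3.66), np.float64(0.94)) [-0.0159 -0.0035 -0.9999]
```

>>> {"name": "step_arm", "arguments": {"moves": [[0.5, 0.004, 0.006, -0.01, 0], [0.5, 0.003, 0.003, -0.02, 0], [0.5, 0, 0, -0.02, 0], [0.5, 0, 0, -0.02, 0], [0.5, 0, 0, -0.02, 0], [0.5, 0, 0, -0.005, 0], [0.5, 0, 0, 0, 0]]}}

```text
t: 32.9
tool_pos: [0.6241, -0.0707, 0.0762]
tool_rot: [-2.277, -2.145, 0.026]
contact_force: [0.1, 1.1, -1.4]
opening: 0.0653
```

```bash
python3 q.py
```

```text
(array([ 0.6241, -0.0707,  0.0762]), np.float64(-3.42), np.float64(1.22)) [-0.0213 -0.0016 -0.9998]
```

>>> {"name": "step_arm", "arguments": {"moves": [[0.5, 0.002, -0.003, -0.01, 0], [0.5, 0.001, -0.002, -0.01, 0], [0.5, 0, 0, -0.008, 0], [0.5, 0, 0, -0.004, 0], [0.5, 0, 0, -0.001, 0], [0.5, 0, 0, 0, 0]]}}

```text
t: 33.65
tool_pos: [0.6289, -0.0767, 0.0432]
tool_rot: [-2.28, -2.147, 0.023]
contact_force: [0.1, 0.4, -1.0]
opening: 0.0657
```

```bash
python3 q.py
```

```text
(array([ 0.6289, -0.0767,  0.0432]), np.float64(-3.45), np.float64(1.01)) [-0.0174 -0.0026 -0.9998]
```

>>> {"name": "step_arm", "arguments": {"moves": [[0.5, 0, 0, -0.002, 0], [0.5, 0, 0, -0.0015, 0], [1, 0, 0, 0, 0], [1, 0, 0, 0, 0], [1, 0, 0, 0, 0], [1, 0, 0, 0.015, 0], [1, 0, 0, 0.03, 0], [1, 0, 0, 0.04, 0], [1, 0, 0, 0.03, 0], [1, 0, 0, 0.01, 0], [1, 0, 0, 0, 0]]}}

```text
t: 35.02
tool_pos: [0.63, -0.0769, 0.1744]
tool_rot: [-2.284, -2.15, 0.017]
contact_force: [-1.3, 0.1, -0.9]
opening: 0.0853
```

>>> {"name": "step_arm", "arguments": {"moves": [[1, -0.005, 0.03, 0.01, 1], [1, -0.009, 0.05, 0, 1], [1, -0.009, 0.05, 0, 1], [1, -0.009, 0.05, 0, 1], [1, -0.009, 0.05, 0, 1], [1, -0.004, 0.03, 0, 1], [1, -0.002, 0.02, 0, 0.5], [1, 0, 0.01, 0, 0], [1, 0, 0, 0, 0]]}}

```text
t: 36.15
tool_pos: [0.5746, 0.2195, 0.1702]
tool_rot: [-2.15, -2.267, 0.043]
contact_force: [0.7, -0.1, 0.2]
opening: 0.0851
```

```bash
python3 q.py; python3 -c "
from h import *
p=shot('scene','s8')
cv2.imwrite('pics/s8c.png',cv2.resize(p['color'][100:330,310:500,::-1],None,fx=2.6,fy=2.6))
"
```

```text
(array([0.5746, 0.2195, 0.1702]), np.float64(3.05), np.float64(1.85)) [-0.0311 -0.0084 -0.9995]
```

View pics/s8c.png

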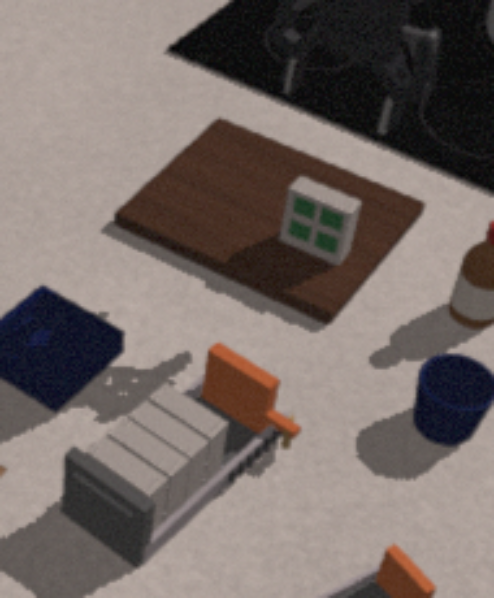

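Four moulds are seated. Next is the last one, B at (.577, .2265).

>>> {"name": "step_arm", "arguments": {"moves": [[1, 0.001, 0.004, -0.015, 0], [1, 0, 0.003, -0.025, 0], [1, 0, 0, -0.025, 0], [1, 0, 0, -0.015, 0], [1, 0, 0, 0, 0]]}}

```text
t: 36.83
tool_pos: [0.5761, 0.2225, 0.085]
tool_rot: [-2.157, -2.26, 0.045]
contact_force: [-0.3, -0.5, 0.5]
opening: 0.0851
```

```bash
python3 q.py
```

```text
(array([0.5761, 0.2225, 0.085 ]), np.float64(2.67), np.float64(1.92)) [-0.0322 -0.0092 -0.9994]
```

>>> {"name": "step_arm", "arguments": {"moves": [[1, 0, 0.002, -0.01, 0.5], [1, 0, 0.001, -0.01, 0], [1, 0, 0, -0.01, 0], [1, 0, 0, -0.005, 0], [1, 0, 0, 0, 0]]}}

```text
t: 37.45
tool_pos: [0.5777, 0.226, 0.0498]
tool_rot: [-2.148, -2.272, 0.04]
contact_force: [0.0, -0.7, -0.2]
opening: 0.0852
```

```bash
python3 q.py
```

```text
(array([0.5777, 0.226 , 0.0498]), np.float64(3.2), np.float64(1.7)) [-0.0284 -0.0086 -0.9996]
```

>>> {"name": "step_arm", "arguments": {"moves": [[0.5, 0, 0, 0, 0], [0.5, 0, 0, 0, 0], [0.5, 0, 0, 0, 0], [0.5, 0, 0, 0, 0], [0.5, 0, 0, 0.01, 0], [0.5, 0, 0, 0.02, 0], [0.5, 0, 0, 0.03, 0], [0.5, 0, 0, 0.03, 0], [0.5, 0, 0, 0.03, 0], [0.5, 0.004, -0.02, 0.005, -1], [0.5, 0.008, -0.045, 0, -1], [0.5, 0.009, -0.048, 0, -1], [0.5, 0.009, -0.048, 0, -1], [0.5, 0.009, -0.04, 0, -1], [0.5, 0.009, -0.03, 0, -1], [0.5, 0.004, -0.02, 0, 0], [0.5, 0.002, -0.01, 0, 0], [0.5, 0, 0, 0, 0]]}}

```text
t: 39.7
tool_pos: [0.6307, -0.0501, 0.1852]
tool_rot: [-2.275, -2.148, 0.036]
contact_force: [-0.3, -0.6, -0.6]
opening: 0.0656
```

```bash
python3 q.py
```

```text
(array([ 0.6307, -0.0501,  0.1852]), np.float64(-3.29), np.float64(1.5)) [-0.0255 -0.0061 -0.9997]
```

>>> {"name": "step_arm", "arguments": {"moves": [[0.5, 0, 0, -0.01, 0], [0.5, 0, 0, -0.02, 0], [0.5, 0, 0, -0.02, 0], [0.5, 0, 0, -0.02, 0], [0.5, 0, 0, -0.02, 0], [0.5, 0, 0, -0.01, 0], [0.5, 0, 0, 0, 0]]}}

```text
t: 40.58
tool_pos: [0.6279, -0.0463, 0.0748]
tool_rot: [-2.266, -2.149, 0.04]
contact_force: [-0.4, -0.6, 0.3]
opening: 0.0654
```

```bash
python3 q.py
```

```text
(array([ 0.6279, -0.0463,  0.0748]), np.float64(-3.03), np.float64(1.8)) [-0.0311 -0.0043 -0.9995]
```

>>> {"name": "step_arm", "arguments": {"moves": [[0.5, 0.001, -0.002, -0.01, -0.5], [0.5, 0, -0.001, -0.01, 0], [0.5, 0, 0, -0.008, 0], [0.5, 0, 0, -0.004, 0], [0.5, 0, 0, 0, 0]]}}

```text
t: 41.2
tool_pos: [0.6305, -0.05, 0.0427]
tool_rot: [-2.279, -2.14, 0.036]
contact_force: [-0.3, -0.3, -0.8]
opening: 0.0655
```

```bash
python3 q.py
```

```text
(array([ 0.6305, -0.05  ,  0.0427]), np.float64(-3.59), np.float64(1.6)) [-0.0275 -0.0047 -0.9996]
```

>>> {"name": "step_arm", "arguments": {"moves": [[0.5, 0, 0, -0.002, 0], [0.5, 0, 0, -0.0015, 0], [1, 0, 0, 0, 0], [1, 0, 0, 0, 0], [1, 0, 0, 0, 0], [1, 0, 0, 0.015, 0], [1, 0, 0, 0.03, 0], [1, 0, 0, 0.04, 0], [1, 0, 0, 0.03, 0], [0.5, 0, 0.02, 0, 0], [0, 0.002, 0.03, 0, 0], [0, 0.002, 0.03, 0, 0], [0, 0.002, 0.015, 0, 0], [0, 0, 0.005, 0, 0], [0, 0, 0, 0, 0]]}}

```text
t: 43.08
tool_pos: [0.6353, 0.0566, 0.1592]
tool_rot: [-2.278, -2.141, 0.036]
contact_force: [0.2, -1.1, 0.5]
opening: -0.0
```

```bash
python3 q.py; python3 -c "
from h import *
p=shot('scene','s9')
cv2.imwrite('pics/s9c.png',cv2.resize(p['color'][170:330,310:500,::-1],None,fx=3.6,fy=3.6))
"
```

```text
(array([0.6353, 0.0566, 0.1592]), np.float64(-3.55), np.float64(1.58)) [-0.0272 -0.0045 -0.9996]
```

View pics/s9c.png

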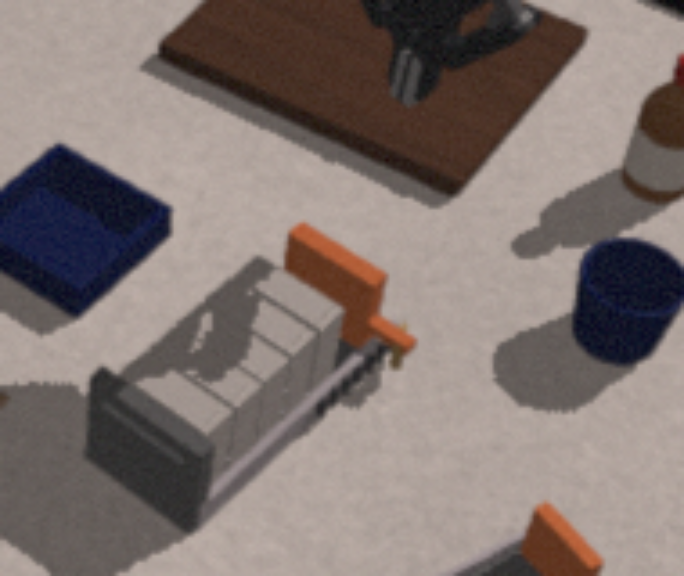

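>>> {"name": "step_arm", "arguments": {"moves": [[0, 0, 0, -0.015, 0], [0, 0, -0.002, -0.025, 0], [0, 0, -0.002, -0.025, 0], [0, 0, -0.002, -0.025, 0], [0, 0, 0, -0.015, 0], [0, 0, 0, -0.005, 0], [0, 0, 0, 0, 0]]}}

```text
t: 44.0
tool_pos: [0.6339, 0.0456, 0.0417]
tool_rot: [-2.284, -2.133, 0.039]
contact_force: [0.5, 0.7, 0.3]
opening: -0.0002
```

```bash
python3 q.py
```

```text
(array([0.6339, 0.0456, 0.0417]), np.float64(-3.93), np.float64(1.72)) [-0.0295 -0.005  -0.9996]
```

>>> {"name": "step_arm", "arguments": {"moves": [[0, -0.0005, -0.008, 0, 0], [0, -0.0005, -0.008, 0, 0], [0, -0.0003, -0.006, 0, 0], [0, -0.0003, -0.005, 0, 0], [0, -0.0003, -0.005, 0, 0], [0, 0, 0, 0, 0]]}}

```text
t: 44.75
tool_pos: [0.6342, 0.0127, 0.0451]
tool_rot: [-2.286, -2.133, 0.029]
contact_force: [0.7, 3.5, -0.9]
opening: -0.0001
```

```bash
python3 q.py;  python3 -c "
from h import *
p=shot('scene','s10')
cv2.imwrite('pics/s10c.png',cv2.resize(p['color'][170:330,310:500,::-1],None,fx=3.6,fy=3.6))
"
```

```text
(array([0.6342, 0.0127, 0.0451]), np.float64(-3.96), np.float64(1.34)) [-0.0234 -0.0019 -0.9997]
```

View pics/s10c.png

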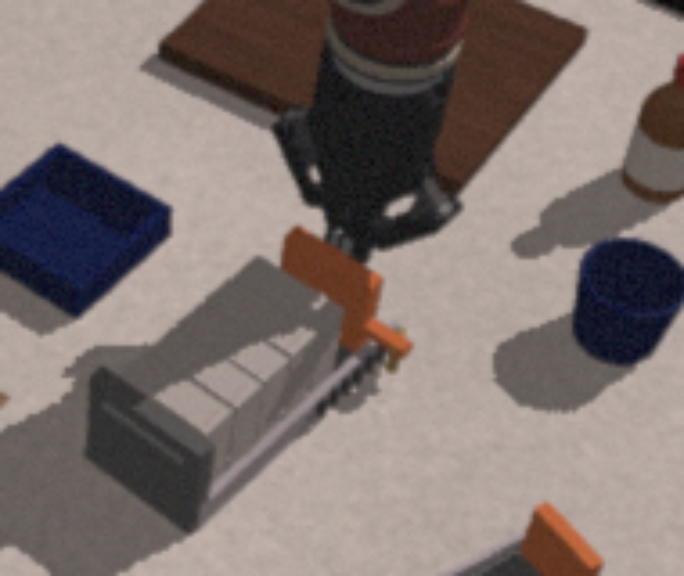

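>>> {"name": "step_arm", "arguments": {"moves": [[0, -0.0003, -0.005, -0.001, 0], [0, -0.0003, -0.005, -0.001, 0], [0, -0.0003, -0.005, -0.001, 0], [0, -0.0003, -0.005, 0, 0], [0, 0, 0, 0, 0]]}}

```text
t: 45.42
tool_pos: [0.6336, -0.0039, 0.044]
tool_rot: [-2.281, -2.134, 0.022]
contact_force: [0.6, 3.2, 0.4]
opening: 0.0003
```

>>> {"name": "step_arm", "arguments": {"moves": [[0, -0.0003, -0.004, -0.0005, 0], [0, -0.0003, -0.004, -0.0005, 0], [0, -0.0003, -0.003, 0, 0]]}}

```text
t: 45.8
tool_pos: [0.633, -0.0134, 0.0438]
tool_rot: [-2.279, -2.133, 0.018]
contact_force: [0.6, 6.1, 0.5]
opening: 0.0001
```

```bash
python3 q.py;  python3 -c "
from h import *
p=shot('scene','s11')
cv2.imwrite('pics/s11c.png',cv2.resize(p['color'][170:330,310:500,::-1],None,fx=3.6,fy=3.6))
"
```

```text
(array([ 0.633 , -0.0134,  0.0438]), np.float64(-3.79), np.float64(1.31)) [-0.022   0.0062 -0.9997]
```

View pics/s11c.png

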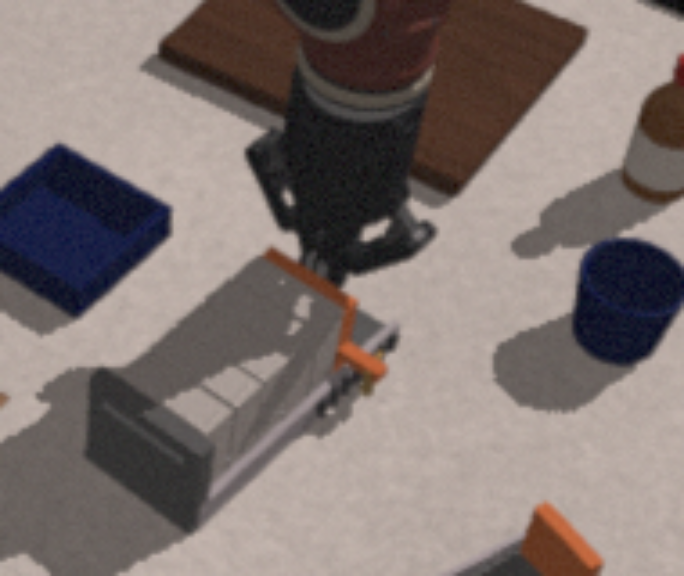

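>>> {"name": "step_arm", "arguments": {"moves": [[0, -0.0003, -0.004, 0, 0], [0, -0.0003, -0.004, 0, 0]]}}

```text
t: 46.1
tool_pos: [0.6325, -0.0203, 0.0439]
tool_rot: [-2.278, -2.133, 0.015]
contact_force: [0.3, 6.7, 0.4]
opening: -0.0
```

>>> {"name": "step_arm", "arguments": {"moves": [[0, -0.0002, -0.004, 0, 0]]}}

```text
t: 46.22
tool_pos: [0.6323, -0.0235, 0.0438]
tool_rot: [-2.277, -2.132, 0.014]
contact_force: [-0.6, 7.2, 3.1]
opening: -0.0
```

>>> {"name": "step_arm", "arguments": {"moves": [[0, -0.0002, -0.003, 0, 0]]}}

```text
t: 46.35
tool_pos: [0.6322, -0.0251, 0.0439]
tool_rot: [-2.276, -2.13, 0.01]
contact_force: [0.8, 14.7, 2.5]
opening: 0.0003
```

```bash
python3 q.py;  python3 -c "
from h import *
p=shot('scene','s12')
cv2.imwrite('pics/s12c.png',cv2.resize(p['color'][170:330,310:500,::-1],None,fx=3.6,fy=3.6))
"
```

```text
(array([ 0.6322, -0.0251,  0.0439]), np.float64(-3.78), np.float64(1.45)) [-0.0214  0.0135 -0.9997]
```

View pics/s12c.png

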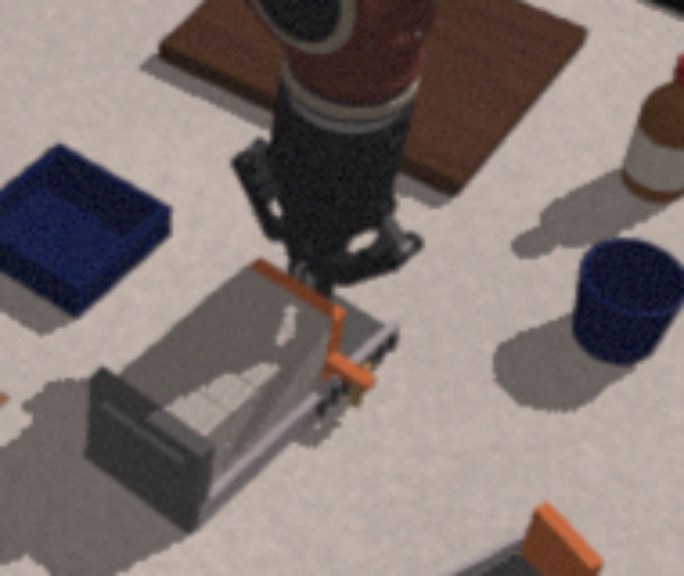

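>>> {"name": "step_arm", "arguments": {"moves": [[0, -0.0002, -0.003, 0, 0]]}}

```text
t: 46.52
tool_pos: [0.6322, -0.0249, 0.044]
tool_rot: [-2.273, -2.127, 0.002]
contact_force: [1.5, 16.2, 2.0]
opening: 0.0001
```

>>> {"name": "step_arm", "arguments": {"moves": [[0, -0.0002, -0.003, 0, 0]]}}

```text
t: 46.65
tool_pos: [0.6323, -0.0248, 0.0441]
tool_rot: [-2.27, -2.124, -0.005]
contact_force: [1.3, 14.5, 1.6]
opening: -0.0003
```

>>> {"name": "step_arm", "arguments": {"moves": [[0, 0.0003, 0.004, 0, 0], [0, 0.0005, 0.008, 0, 0], [0, 0.001, 0.015, 0, 0], [0, 0.001, 0.015, 0.01, 0], [0, 0, 0, 0.03, 0], [0, 0, 0, 0.04, 0], [0, -0.02, 0.01, 0.04, 0], [0, -0.04, 0.03, 0.01, 0], [0, -0.05, 0.04, 0, 0], [0.5, -0.05, 0.04, 0, 0], [0.5, 0, 0, 0, 0]]}}

```text
t: 48.02
tool_pos: [0.4726, 0.1436, 0.1833]
tool_rot: [-2.274, -2.132, -0.008]
contact_force: [0.1, -0.8, 0.6]
opening: 0.0357
```

```bash
python3 q.py;  python3 -c "
from h import *
p=shot('scene','s13')
cv2.imwrite('pics/s13c.png',cv2.resize(p['color'][190:330,310:460,::-1],None,fx=4.2,fy=4.2,interpolation=2))
p=shot('top','t13')
cv2.imwrite('pics/t13c.png',cv2.resize(p['color'][150:310,240:420,::-1],None,fx=3.7,fy=3.7,interpolation=2))
for n in ['dish','mat']: print(n,[(np.round(d['bbox']),d['p']) for d in ctrl.spot_in(p,n)])
"
```

```text
(array([0.4726, 0.1436, 0.1833]), np.float64(-3.67), np.float64(1.44)) [-0.0131  0.0214 -0.9997]
dish [(array([264., 245., 312., 290.]), 0.72)]
mat [(array([344., 239., 405., 300.]), 0.77)]
```

View pics/s13c.png

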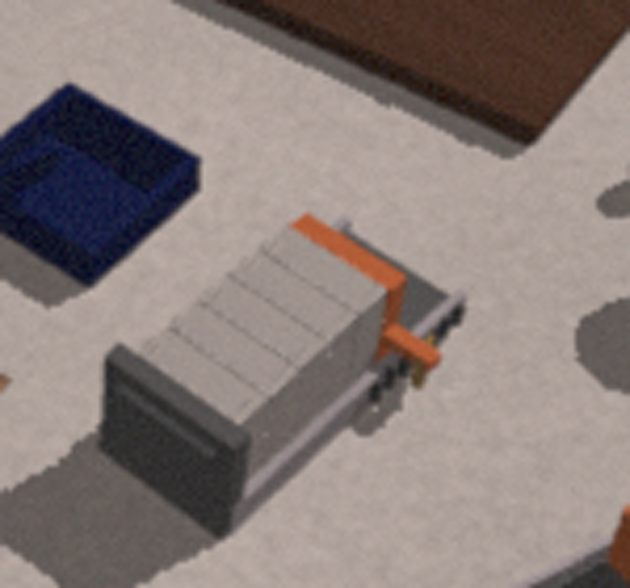

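View pics/t13c.png

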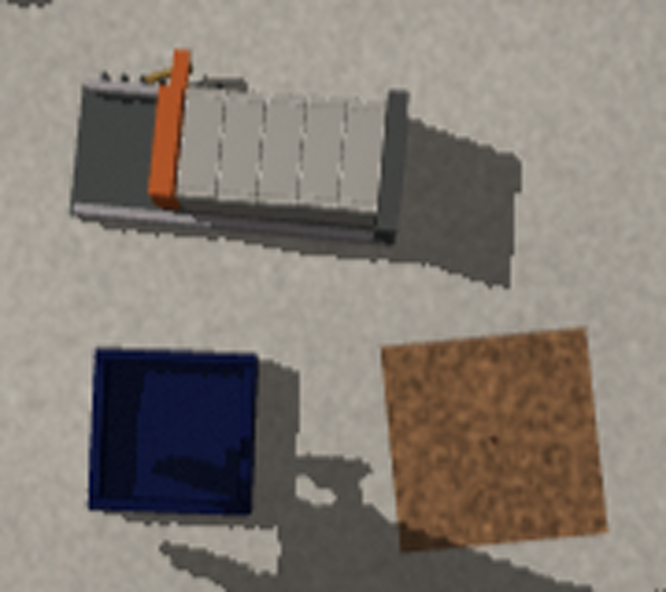

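>>> {"name": "step_arm", "arguments": {"moves": [[0.45, 0.005, -0.03, 0, 1.5], [0.45, 0.007, -0.04, 0, 1.5], [0.45, 0.007, -0.04, -0.02, 0], [0.45, 0.007, -0.04, -0.03, 0], [0.45, 0.005, -0.025, -0.03, 0], [0.45, 0.002, -0.01, -0.02, 0], [0.45, 0, 0, 0, 0]]}}

```text
t: 49.1
tool_pos: [0.5163, -0.0576, 0.0825]
tool_rot: [-2.236, -2.178, -0.009]
contact_force: [-0.0, 0.0, -0.0]
opening: 0.0384
```

```bash
python3 q.py;  cat > d.py <<'E'
from fit import *
import sys
def dishfit(p,init):
    im=p['color'].astype(int); m=((im[:,:,2]>im[:,:,0]+12)&(im[:,:,2]>im[:,:,1]+10)).astype(np.uint8)
    c=proj(p,[init[0],init[1],.02]).astype(int); k=np.zeros_like(m); k[max(c[1]-45,0):c[1]+45,c[0]-45:c[0]+45]=1
    n,l,st,_=cv2.connectedComponentsWithStats(m*k); i=1+np.argmax(st[1:,4]); m=(l==i).astype(np.uint8)
    cn=max(cv2.findContours(m,0,1)[0],key=cv2.contourArea)[:,0,:].astype(float)
    return m,cn
E
python3 - <<'E'
from d import *
p=shot('top','t14');m,c=dishfit(p,(.459,-.046))
W=np.array([ray(p,u,.028)[:2] for u in c],dtype=np.float32)*1000
r=cv2.minAreaRect(W); print(r,m.sum())
s=shot('scene','s14')
im=s['color'][:,:,::-1].copy(); 
cv2.imwrite('pics/s14c.png',cv2.resize(im[180:300,260:430],None,fx=4.4,fy=4.4,interpolation=2))
# stop travel check
T=p['color'][:,:,::-1].copy()
A=np.array([[4,0,-240*4+1.5],[0,4,-150*4+1.5],[0,0,1.]]);big=cv2.resize(T[150:310,240:430],None,fx=4,fy=4,interpolation=2)
P2=dict(p);P2['camera_matrix']=A@p['camera_matrix']
rk=[.6287,-.08,-.0621]
for tr,col in((.039,(0,255,255)),(.027,(255,0,255))):
    draw(big,P2,rk,[((-.033,y-tr,.07),(.033,y-tr,.07)) for y in(.072,.086)],col)
draw(big,P2,(.4592,-.0463,-.008),box(.05,.05,0,.028),(0,0,255))
cv2.imwrite('pics/t14c.png',big)
E
```

```text
(array([ 0.5163, -0.0576,  0.0825]), np.float64(-1.51), np.float64(1.24)) [-0.0102  0.0192 -0.9998]
((451.96710205078125, -27.38628387451172), (63.86366653442383, 84.07304382324219), 88.6204605102539) 731
```

View pics/t14c.png

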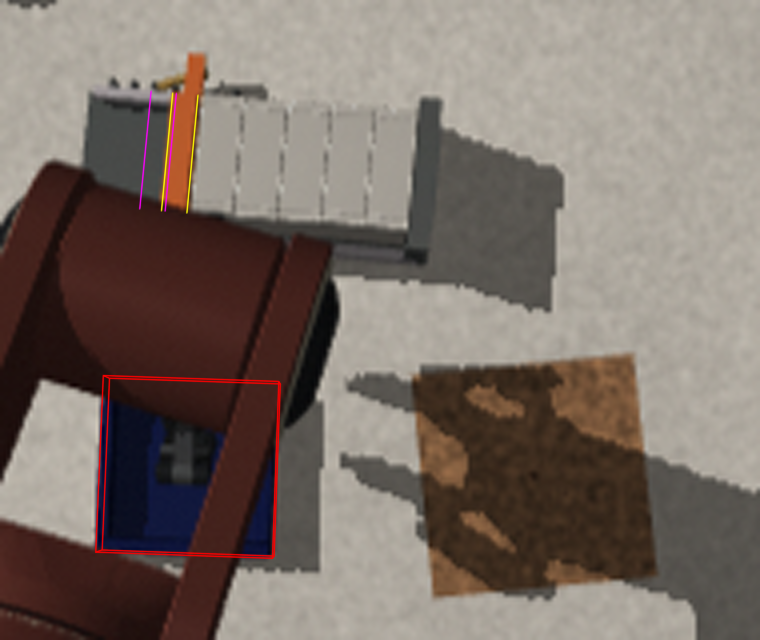

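View pics/s14c.png

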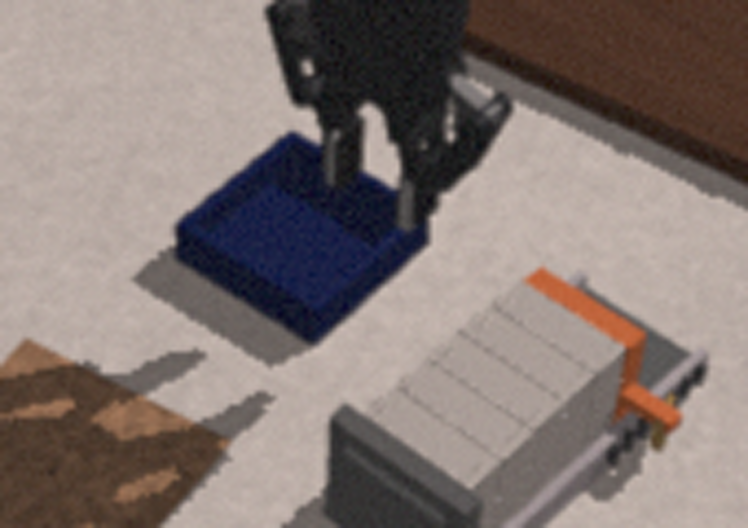

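>>> {"name": "step_arm", "arguments": {"moves": [[0.45, -0.006, 0.006, -0.01, 1], [0.45, -0.005, 0.005, -0.015, 0], [0.45, 0, 0, -0.01, 0], [0.45, 0, 0, 0, 0]]}}

```text
t: 49.7
tool_pos: [0.5069, -0.0437, 0.0496]
tool_rot: [-2.215, -2.207, -0.016]
contact_force: [-0.4, 0.4, 0.7]
opening: 0.0383
```

```bash
python3 q.py
```

```text
(array([ 0.5069, -0.0437,  0.0496]), np.float64(-0.19), np.float64(1.02)) [-0.0031  0.0176 -0.9998]
```

>>> {"name": "step_arm", "arguments": {"moves": [[0.45, -0.001, -0.001, -0.01, 0], [0.45, -0.001, -0.001, -0.01, 0], [0.45, 0, 0, -0.008, 0], [0.45, 0, 0, -0.005, 0], [0.45, 0, 0, 0, 0]]}}

```text
t: 50.32
tool_pos: [0.505, -0.046, 0.0144]
tool_rot: [-2.215, -2.207, -0.016]
contact_force: [0.6, 0.2, 0.1]
opening: 0.0384
```

```bash
python3 q.py;python3 -c "
from h import *
s=shot('scene','s15')
im=s['color'][:,:,::-1].copy(); 
cv2.imwrite('pics/s15c.png',cv2.resize(im[180:300,260:430],None,fx=4.4,fy=4.4,interpolation=2))"
```

```text
(array([ 0.505 , -0.046 ,  0.0144]), np.float64(-0.2), np.float64(1.01)) [-0.0028  0.0174 -0.9998]
```

View pics/s15c.png

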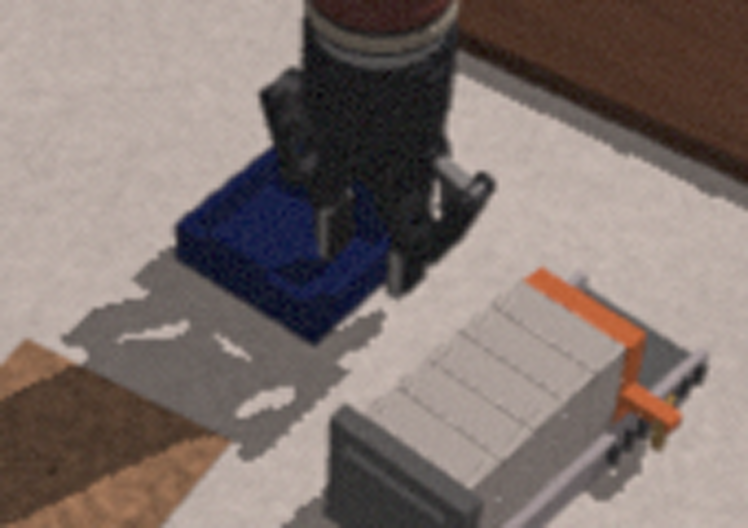

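>>> {"name": "step_arm", "arguments": {"moves": [[0, 0, 0, 0, 0], [0, 0, 0, 0, 0], [0, 0, 0, 0, 0], [0, 0, 0, 0, 0]], "newtons": 25}}

```text
t: 50.88
tool_pos: [0.5059, -0.0462, 0.0154]
tool_rot: [-2.216, -2.209, -0.018]
contact_force: [0.1, -0.1, -1.4]
opening: 0.0072
```

```bash
python3 q.py
```

```text
(array([ 0.5059, -0.0462,  0.0154]), np.float64(-0.2), np.float64(0.97)) [-7.000e-04  1.690e-02 -9.999e-01]
```

>>> {"name": "step_arm", "arguments": {"moves": [[0, 0, -0.003, -0.001, 0], [0, 0, -0.008, -0.001, 0], [0, 0, -0.01, -0.0005, 0.5], [0, 0, -0.01, -0.0005, 0.5], [0, 0, -0.01, -0.0005, 0.5], [0, 0, -0.005, 0, 0.5]]}}

```text
t: 51.62
tool_pos: [0.5086, -0.0934, 0.0153]
tool_rot: [-2.177, -2.248, -0.027]
contact_force: [-0.6, 2.9, 1.9]
opening: 0.0073
```

```bash
python3 q.py;python3 -c "
from h import *
s=shot('scene','s16')
im=s['color'][:,:,::-1].copy(); 
cv2.imwrite('pics/s16c.png',cv2.resize(im[180:320,230:400],None,fx=4.2,fy=4.2,interpolation=2))"
```

```text
(array([ 0.5086, -0.0934,  0.0153]), np.float64(1.83), np.float64(1.23)) [ 0.0034  0.0211 -0.9998]
```

View pics/s16c.png

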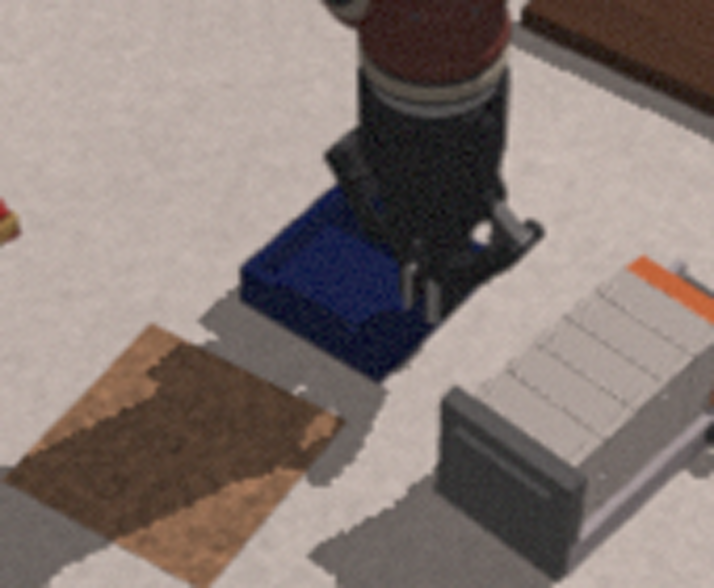

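>>> {"name": "step_arm", "arguments": {"moves": [[0, -0.001, -0.01, -0.0005, 0.5], [0, -0.001, -0.01, -0.0005, 0.5], [0, -0.001, -0.01, -0.0005, 0.5], [0, -0.001, -0.01, -0.0005, 0.5], [0, -0.0005, -0.01, -0.0005, 0.5], [0, -0.0005, -0.01, -0.0005, 0.5], [0, -0.0005, -0.01, -0.0005, 0.5], [0, 0, -0.005, 0, 0]]}}

```text
t: 52.68
tool_pos: [0.5056, -0.1702, 0.0153]
tool_rot: [-2.105, -2.315, -0.037]
contact_force: [-0.4, 2.5, 3.0]
opening: 0.0071
```

```bash
python3 q.py
```

```text
(array([ 0.5056, -0.1702,  0.0153]), np.float64(5.45), np.float64(1.51)) [ 0.0068  0.0254 -0.9997]
```

>>> {"name": "step_arm", "arguments": {"moves": [[0, -0.0005, -0.01, 0, 0.3], [0, -0.0005, -0.01, 0, 0.3], [0, -0.0005, -0.01, 0, 0.3], [0, -0.0005, -0.01, 0, 0.3], [0, -0.0005, -0.01, 0, 0.3], [0, -0.0003, -0.006, 0, 0.2], [0, 0, -0.003, 0, 0], [0, 0, 0, 0, 0]]}}

```text
t: 53.68
tool_pos: [0.5023, -0.2333, 0.0153]
tool_rot: [-2.068, -2.347, -0.036]
contact_force: [0.0, 3.4, 3.6]
opening: 0.0073
```

```bash
python3 q.py;python3 -c "
from h import *
s=shot('scene','s17')
im=s['color'][:,:,::-1].copy(); 
cv2.imwrite('pics/s17c.png',cv2.resize(im[200:340,200:370],None,fx=4.2,fy=4.2,interpolation=2))
s=shot('top','t17')
im=s['color'][:,:,::-1].copy(); 
cv2.imwrite('pics/t17c.png',cv2.resize(im[220:320,320:430],None,fx=5.5,fy=5.5,interpolation=2))"
```

```text
(array([ 0.5023, -0.2333,  0.0153]), np.float64(7.24), np.float64(1.53)) [ 0.0053  0.0262 -0.9996]
```

View pics/s17c.png

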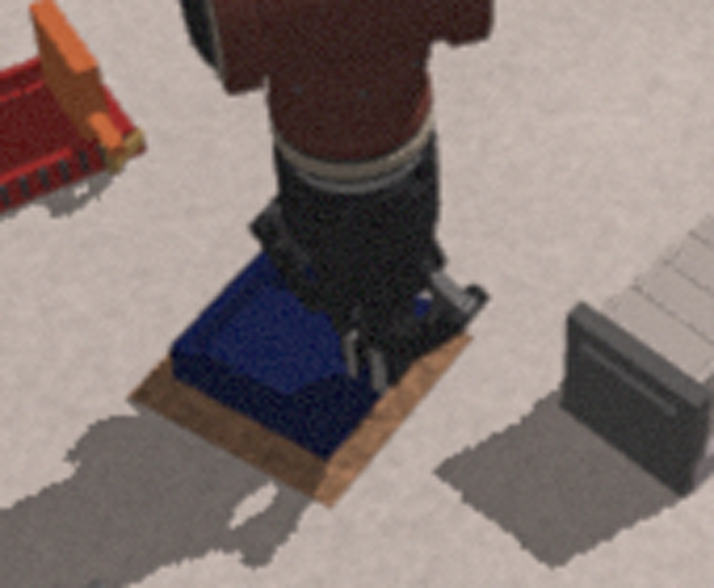

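View pics/t17c.png

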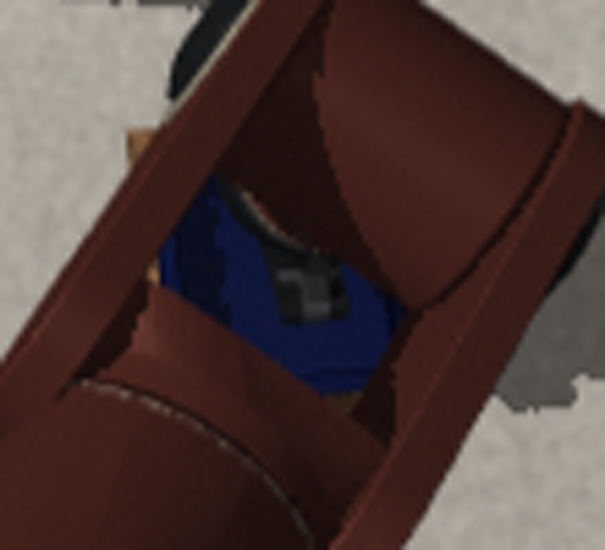

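>>> {"name": "step_arm", "arguments": {"moves": [[0, 0.002, -0.004, 0, 0], [0, 0.0015, -0.003, 0, 0], [0, 0, -0.001, 0, 0]]}}

```text
t: 54.15
tool_pos: [0.505, -0.2398, 0.0153]
tool_rot: [-2.064, -2.346, -0.036]
contact_force: [1.9, 3.1, 5.0]
opening: 0.0072
```

```bash
python3 q.py
```

```text
(array([ 0.505 , -0.2398,  0.0153]), np.float64(7.31), np.float64(1.64)) [ 0.0024  0.0285 -0.9996]
```

>>> {"name": "step_arm", "arguments": {"moves": [[0, 0.0015, 0, 0, 0], [0, 0, 0, 0, 0], [0.35, 0, 0, 0, 0], [0.35, 0, 0, 0, 0], [0.35, 0, 0, 0, 0]]}}

```text
t: 54.78
tool_pos: [0.5042, -0.2398, 0.0135]
tool_rot: [-2.059, -2.346, -0.029]
contact_force: [-0.2, -0.3, -0.7]
opening: 0.0299
```

>>> {"name": "step_arm", "arguments": {"moves": [[0.35, 0, 0, 0.01, 0], [0.35, 0, 0, 0.02, 0], [0.35, 0, 0, 0.04, 0], [0.35, 0, 0, 0.05, 0], [0.35, 0, -0.04, 0.05, 0], [0.35, -0.01, -0.05, 0.02, 0], [0.35, -0.03, -0.05, 0, 0], [0.35, -0.03, -0.05, 0, 0], [0.35, -0.02, -0.05, 0, 0], [0.35, 0, 0, 0, 0]]}}

```text
t: 56.02
tool_pos: [0.4113, -0.4856, 0.2258]
tool_rot: [-2.068, -2.364, -0.023]
contact_force: [-0.3, -0.1, 0.6]
opening: 0.0295
```

```bash
python3 q.py;python3 -c "
from h import *
s=shot('scene','s18')
s=shot('top','t18')
im=s['color'][:,:,::-1].copy(); 
cv2.imwrite('pics/t18c.png',cv2.resize(im[220:320,320:430],None,fx=6,fy=6,interpolation=2))"
```

```text
(array([ 0.4113, -0.4856,  0.2258]), np.float64(7.65), np.float64(0.83)) [ 0.0088  0.0114 -0.9999]
```

View pics/t18c.png

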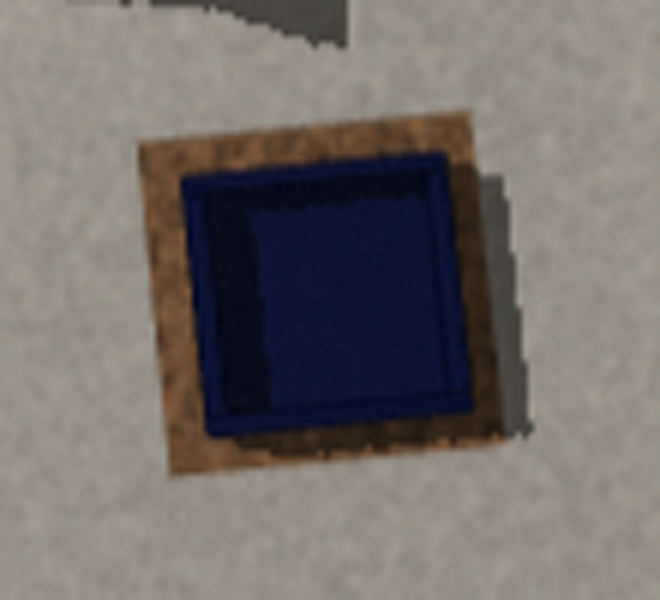

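View pics/s18.png

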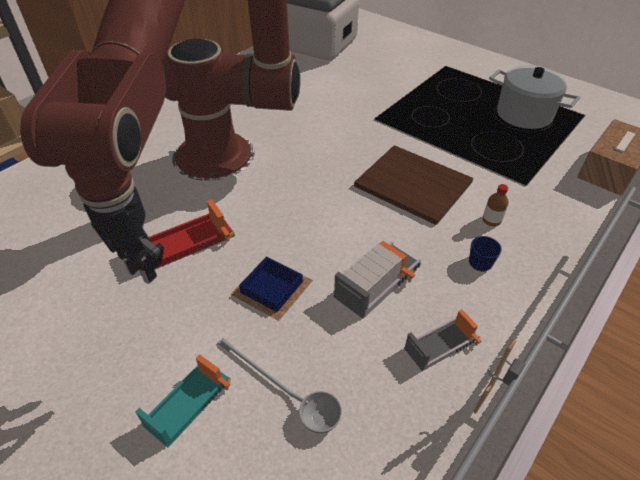

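```bash
python3 - <<'E'
from d import *
p=shot('top','t19');m,c=dishfit(p,(.46,-.245))
W=np.array([ray(p,u,.028)[:2] for u in c],dtype=np.float32)*1000
print('seg',cv2.minAreaRect(W))
for n,c,z,h in [('dish',[(183,177),(445,153),(472,408),(209,437)],.028,.05),('mat',[(138,144),(470,111),(503,443),(170,475)],.001,.065)]:
    W2=np.array([ray(p,u,z)[:2] for u in un(c,6,(320,220))]); Q=np.array([(h,h),(h,-h),(-h,-h),(-h,h)])
    r=least_squares(lambda v:(Q@rot(v[2]).T+v[:2]-W2).ravel(),[*W2.mean(0),0]); print(n,r.x.round(4),np.degrees(r.x[2]).round(2),np.abs(r.fun).max().round(4))
# scene check
s=shot('scene','s19'); x0,y0=220,245;k=7
big=cv2.resize(s['color'][y0:y0+85,x0:x0+105,::-1],None,fx=k,fy=k,interpolation=2)
A=np.array([[k,0,(.5-x0)*k-.5],[0,k,(.5-y0)*k-.5],[0,0,1]]);P2=dict(s);P2['camera_matrix']=A@s['camera_matrix']
draw(big,P2,(.4596,-.2457,.1225),box(.065,.065,.001,.001));draw(big,P2,(.4596,-.2457,.1225),box(.05,.05,.001,.028),(0,0,255))
cv2.imwrite('pics/s19c.png',big)
E
```

```text
seg ((458.8500671386719, -244.52859497070312), (97.6335220336914, 100.01671600341797), 7.121726036071777)
dish [ 0.4591 -0.245   0.1232] 7.06 0.0019
mat [ 0.4594 -0.2453  0.1193] 6.84 0.0011
```

View pics/s19c.png

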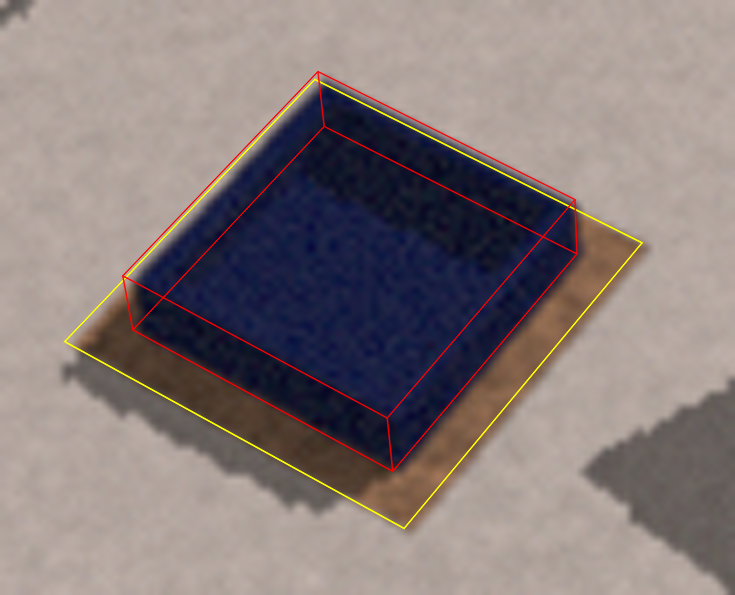

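>>> {"name": "step_arm", "arguments": {"moves": [[0.35, 0, 0, 0, 0], [0.35, 0, 0, 0, 0], [0.35, 0, 0, 0, 0], [0.35, 0, 0, 0, 0], [0.35, 0, 0, 0, 0], [0.35, 0, 0, 0, 0], [0.35, 0, 0, 0, 0], [0.35, 0, 0, 0, 0], [0.35, 0, 0, 0, 0], [0.35, 0, 0, 0, 0], [0.35, 0, 0, 0, 0], [0.35, 0, 0, 0, 0]]}}

```text
t: 57.72
tool_pos: [0.4154, -0.4786, 0.2246]
tool_rot: [-2.054, -2.373, -0.025]
contact_force: [-0.1, 0.0, 0.3]
opening: 0.0299
```

```bash
python3 - <<'E'
from h import *
a=cv2.imread('pics/top0.png').astype(int);b=cv2.imread('pics/t18.png').astype(int);c=shot('top','t20')['color'][:,:,::-1].astype(int)
print('t18 vs now rack',np.abs(b-c)[150:230,250:365].max(),'dish',np.abs(b-c)[230:310,335:415].max())
for n,(y0,y1,x0,x1) in dict(ladle=(130,270,428,472),cup=(105,142,203,239),soy=(122,158,136,178)).items(): 
    d=np.abs(a-c)[y0:y1,x0:x1]; print(n,d.max(),d.mean().round(2))
cv2.imwrite('pics/t20c.png',cv2.resize(c[100:320,90:490].astype(np.uint8),None,fx=2,fy=2,interpolation=2))
E
```

```text
t18 vs now rack 4 dish 5
ladle 7 3.59
cup 6 2.24
soy 7 2.91
```

View pics/t20c.png

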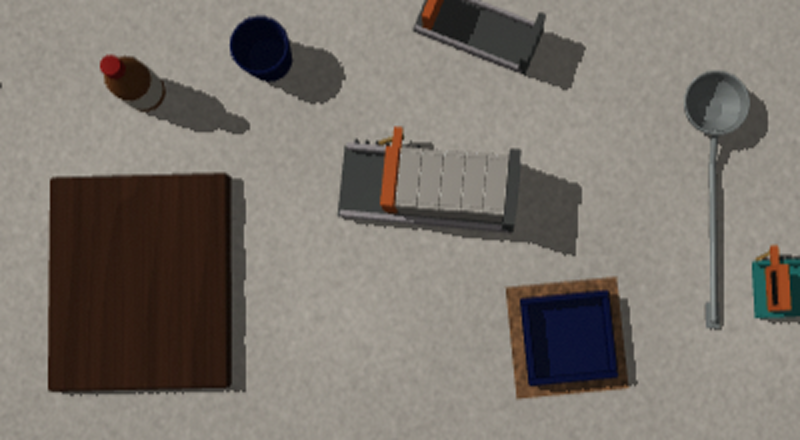

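The picture shows the five moulds snug at (400–505, 180) with the stop held against them and the dish centred on the mat at (570, 338). The ladle, cup and bottle have not moved, so I'm handing in.

```bash
python3 -c "
from station import ctrl
print(ctrl.finish_job())"
```

```text
the job is handed in; nothing more can be done
None
```

The job is done and handed in at about 58 s of the 210 s allowed.

- **Moulds:** all five from the board stand upright in the larger grey rack.
- **Stop:** I pushed it until the row was tight (about 15 N). It then sprang back to the 39 mm click and has stayed there by itself. An overlay of the 39 mm position matches the picture; 27 mm clearly does not.
- **Dish:** I pinched one wall and dragged it over the worktop onto the mat. The arm height rose about 1 mm when the fingers closed and then stayed level. The top camera puts the dish within about 1 mm of the mat's centre and 0.2° of square.
- **Left alone:** the last top picture shows the ladle, cup and soy bottle unchanged. I did not see the dish get knocked at any point.

**Disagreements:** the scene camera sits a pixel or two (roughly 2–4 mm) off the top camera for every object, which I took as calibration error. The colour-based fit of the dish before dragging failed because the arm covered part of it. I used the corner measurement from the start instead, and its overlay still fitted.

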